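# Scan two sample labels on a lab bench

### The job

First move the blue-capped bottle that blocks one of the labels into the small square tray, standing upright. Then take the scanner gun and scan the label on the sloping front of the sample rack, and after it the label on the stack of white freezer boxes: for each, point the gun's window squarely at the middle of the label from about 80 mm away and hold it still for a good second. Finally lay the scanner flat inside the large shallow tray and let go; set things down rather than dropping them, and leave everything else standing where it is.

Things in the scene. Friction and masses are not known exactly. Their poses are not given: they have to be found in the camera images.
- bottle_cap (a point): Loose white bottle, 58 mm across, 160 mm high, with a blue cylindrical screw cap 48 mm across and 38 mm high; 0.25 kg. This point is the centre of the cap, on the bottle's axis, 141 mm above its underside; z is up the bottle. Grip it by the cap.
- scanner_grip (a point): Loose off-white pistol-shaped scanner lying on its side, 0.22 kg. This point is the centre of its square barrel (155 mm long along x, 44 mm wide, 44 mm thick), 22 mm above the underside it lies on; x points along the barrel to the window, which is the beam's direction, z is up. Grip it here, across y; the balance point is within 15 mm.
- scanner_window (a point): Centre of the black-framed window on the front end of the scanner's barrel, 80 mm along x from the barrel's centre; same axes.
- rack_label: White bar label 64 x 44 mm on the sloping front panel of the grey sample rack (120 mm wide, 146 mm high with its six blue caps on top; fixed). Origin at the label's middle, 94 mm above the bench, on a black backing 74 x 54 mm. The label faces along its own -x, which looks towards the robot and 0.6 rad (34 degrees) upward; y runs along its width, z up its slope.
- store_label: White bar label 64 x 44 mm on a bracket on the front of the stack of three white freezer boxes (130 x 130 x 150 mm high; fixed). Origin at the label's middle, 100 mm above the bench, on a black backing 74 x 54 mm. The label faces along its own -x, which looks towards the robot and 0.35 rad (20 degrees) upward; y along its width, z up its slope.
- bottle_tray: Small square grey tray, 120 x 120 mm outside, walls 5 mm thick and 18 mm high, floor 5 mm thick; fixed to the bench. Origin at the centre of its underside, on the bench.
- scanner_tray: Large shallow grey tray, 210 mm along its x, 240 mm along its y, walls 5 mm thick and 18 mm high, floor 5 mm thick; fixed to the bench. Origin at the centre of its underside, on the bench. The scanner fits inside flat, for instance with its barrel along the tray's y.
- bottle: The same blue-capped bottle; origin at the centre of its underside.
- scanner: The same scanner; origin under the barrel's centre, on the side it lies on; axes as for the barrel's centre. The handle (34 mm wide, 34 mm thick) leaves the barrel's rear, from x = -80 to -33 mm, and reaches to y = -106 mm.
- tipbox: Bystander, loose: red-topped pipette-tip box, 70 x 80 x 47 mm high; stands in front of whichever of the two labels the bottle does not block. Origin at the centre of its underside.
- jar: Bystander, loose: small amber jar, 56 mm across, 120 mm high, between and behind the rack and the freezer boxes. Origin at the centre of its underside.
- tubes: Bystander, loose: wire rack of blue-capped white tubes, 124 x 94 x 112 mm high. Origin at the centre of its underside.
- mixer: Bystander, loose: blue bench mixer with a round black top, 130 x 110 x 93 mm high. Origin at the centre of its underside.
There are look-alikes about, which are no part of the job. Leave any red look-alike of the bottle alone.

How it is judged:
By the outcome, as a careful person would: the job done as asked, in the order asked, and still so for the second after the job is handed in, with the robot touching nothing.
It also fails if it takes over 67 s, if anything falls off the work surface, if the arm or the gripper's body presses on something with over 40 N, if the wrist force passes 120 N, or if a joint passes its speed limit or range.

### The arm

A 6-joint arm with a two-finger parallel gripper is mounted at the origin on the work surface. World frame = base frame: x ahead of the robot, y to its left, z up, the work surface at z = 0. Lengths are in m, angles in rad, forces in N, time in s.
With the tool pointing down it reaches from about 0.35 to 0.975 m from the base axis. Payload 4.9 kg.
Tool frame: the origin (TCP) lies midway between the tips of the shut fingers; the grasp point (between the pads) lies 19 mm behind it; z points along the fingers, y is the direction in which the jaws open and shut (so a half turn about z gives the same grasp; the last joint's range is limited). The gripper opens to 85 mm and grips with 20 to 120 N. Pads are 22 mm wide; open, the fingers measure 114 mm over their backs; the gripper's body (76 mm by 85 mm) begins 54 mm behind the grasp point. The pads swing forward as they close: fully open they stand 13 mm farther back than shut.
Start: joints at [-1.241, 0.053, 1.613, -0, 1.476, -0.119], TCP at [0.271, -0.563, 0.208] pointing down, gripper open.
Joint ranges: [-3.01, 3.01], [-1.01, 2.22], [0.06, 2.58], [-1.02, 4.17], [0.09, 2.62], [-3.14, 3.14]. Speed limits (rad/s): [2.57, 2.57, 3.14, 3.14, 3.14, 3.14].

### API

Orientations are given as a rotation vector (axis times angle).
In Python, from rig import manip gives the robot as it stands.
- The arm moves only by the tool send_rows, never from a script. Its arguments are lists of equal length, an entry for each row: "linear": the shift along the tool's x, y, z in m, a list of three; "twist": the turn about the tool's z in rad. A call has 1 to 8 rows; each row is the pose to reach, as a shift and turn from the pose commanded when the call began, along the tool's axes at that moment; what a row does not reach only later rows make up. A row lasts 1/12 s, in which the tool goes at most 41.7 mm and 7.16 degrees, less where a joint would pass 70% of its speed; a pose out of reach is approached as far as the arm can. A call with a gripper value outside its range is refused whole. "claw" is the closure, from -1 (fully open) to 1 (shut), set as the call begins (left out, the last holds). The fingers move at their own pace and stop on an object; the grip force is fixed at half the most. Time passes only in rows, so rows that repeat a pose let the fingers close. It gives the time, the measured TCP pose, the force and the opening at its end, in the units of the state.
- manip.read_state(): the state, without advancing time (a new reading comes with each control period).
- manip.snapshot(name): name is "side" or "top" or "wrist"; returns a dict with "image" (420x560x3 uint8, red, green, blue), "intrinsics" (3x3 intrinsics, pixels), "position" and "attitude" of the camera in the world; the wrist camera has in their place "mount" (4x4, takes a point from camera to tool coordinates, whose origin is the TCP and whose axes are the flange's). Camera axes: x right, y down, z forward; pixel columns grow to the right and rows downward; lengths in m; the calibration is good to about 2 mm. A picture is of the moment at which its call begins: read the wrist's pose just before it. There is no depth.
- manip.close_job(): hands the job in, once; it reports no verdict.
The state is a dict: "time": time; "joint_positions": joint angles; "qd": joint speeds; "joint_torque": joint torques, N m; "position": TCP position; "ee_rot": TCP orientation; "wrist_force": force on the tool from outside, world axes, zero at the start; "ft_torque": the same for the moment, N m; "opening": finger opening in m.
Only numpy, scipy, OpenCV 4.12 (cv2) and the standard library are available. Lean on these libraries where they do the work, as an engineer would, in place of code of your own. Each camera call takes 0.05 s, during which the arm holds its last target. There are 200 camera calls.

## Working session

There is one attempt and no reset: what is moved stays moved. The work goes in short steps, Python scripts to look and compute and a tool call to move; the robot and the scene stay as the last step left them, time stands still between calls to the robot, and variables do not carry over. Pictures are saved under pics/ and viewed, about 8 in all and at most 12, crops included, and the job is handed in when it is done.

Besides the shell and the picture viewer there is one more tool, called after ">>>" as name(argument=value, ...), one argument or row to a line, values as JSON. send_rows: Moves the arm, as the interface text tells. Its arguments: {"type":"object","properties":{"linear":{"type":"array"},"twist":{"type":"array"},"claw":{"type":"number"}},"required":["linear","twist"]}

```bash
ls; mkdir -p pics
python3 - <<'E'
from rig import manip
import cv2,numpy as np
s=manip.read_state();print(s)
for n in("top","side"):
    d=manip.snapshot(n);cv2.imwrite(f"pics/{n}0.png",d["image"][:,:,::-1]);np.savez(f"{n}0.npz",**d)
    print(n,d["intrinsics"],d["position"],d["attitude"])
E
```

```text
pics
{'time': 0.0, 'joint_positions': array([-1.24099750e+00,  5.33337221e-02,  1.61429587e+00,  1.66700470e-05,
        1.47600546e+00, -1.19010373e-01]), 'qd': array([0.00101099, 0.00018501, 0.00098349, 0.0001675 , 0.000197  ,
       0.00021761]), 'joint_torque': array([ 3.80016199e-04, -3.93680406e+01, -3.70179570e+01, -1.20095483e-04,
        6.93428257e-03,  1.21029203e-05]), 'position': array([ 0.27096275, -0.56246207,  0.2062763 ]), 'ee_rot': array([-3.06084148e+00, -6.98631032e-01,  3.11377249e-04]), 'wrist_force': array([5.56680961e-01, 3.93198210e-01, 1.60868053e-04]), 'ft_torque': array([ 0.01623674, -0.01018681,  0.0092182 ]), 'opening': 0.08524173593576288}
top [[384.71826736   0.         277.48687675]
 [  0.         384.71826736 208.89200913]
 [  0.           0.           1.        ]] [0.46178114 0.01606242 1.21292732] [-2.19915641  2.13519486 -0.11071503]
side [[462.60080278   0.         285.00946156]
 [  0.         462.60080278 211.16612432]
 [  0.           0.           1.        ]] [0.17874781 0.77332822 1.10877516] [-0.64333289  2.72348046 -1.00261959]
```

View pics/top0.png

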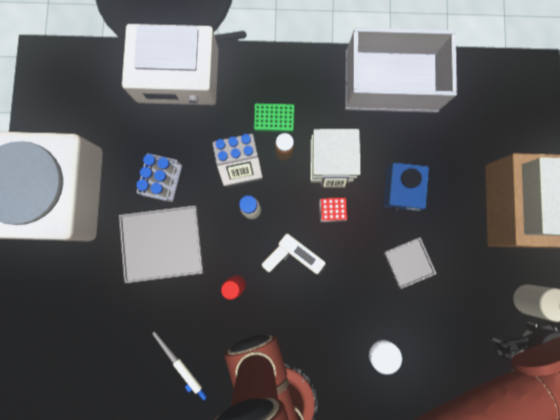

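View pics/side0.png

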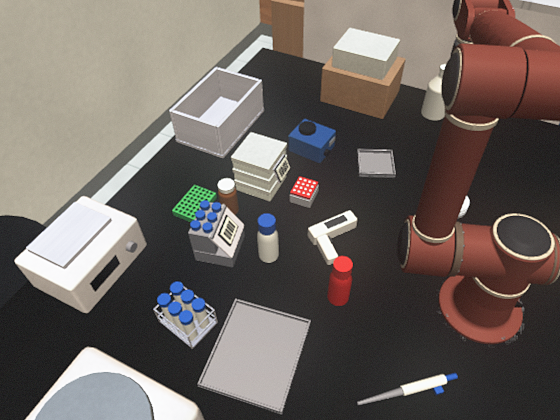

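Seen in top0:
- Blue bottle cap at (249,205), in front of the rack label at (238,172).
- Red look-alike bottle at (231,289).
- Scanner barrel from (287,240) to (323,267), with its handle going to (265,268).
- Small tray at (410,262), large tray at (160,244).
- Tipbox at (333,209), in front of the freezer boxes at (335,155).

The only blue-capped white bottle that could be meant is the one at (249,205). The tubes at (160,175) and the rack caps at (235,147) are fixtures. I'll enlarge the area to confirm.

```bash
cat > h.py <<'E'
import numpy as np,cv2
from scipy.spatial.transform import Rotation as R
def load(n): return dict(np.load(n+".npz"))
def ray(d,uv):
    K=d["intrinsics"]; v=np.linalg.solve(K,np.array([uv[0],uv[1],1.]))
    A=d["attitude"]; A=R.from_rotvec(A).as_matrix() if A.shape==(3,) else A
    return d["position"],A@v
def onz(d,uv,z):
    p,v=ray(d,uv); return p+v*(z-p[2])/v[2]
def proj(d,P):
    A=R.from_rotvec(d["attitude"]).as_matrix(); c=A.T@(np.asarray(P)-d["position"]); q=d["intrinsics"]@c; return q[:2]/q[2]
def blobs(mask,amin=15):
    c,_=cv2.findContours(mask.astype(np.uint8),cv2.RETR_EXTERNAL,cv2.CHAIN_APPROX_NONE)
    return [k for k in c if cv2.contourArea(k)>=amin]
E
python3 - <<'E'
from h import *
t=load("top0");s=load("side0")
a=cv2.resize(t["image"][125:285,205:445],None,fx=3.3,fy=3.3,interpolation=cv2.INTER_CUBIC)
cv2.imwrite("pics/c1.png",a[:,:,::-1])
for n,d in(("top",t),("side",s)):
    hsv=cv2.cvtColor(d["image"],cv2.COLOR_RGB2HSV);H,S,V=cv2.split(hsv)
    for nm,m in (("blue",(H>100)&(H<130)&(S>150)&(V>70)),("red",((H<6)|(H>174))&(S>180)&(V>120)),("traygrey",(S<25)&(V>120)&(V<185)),("white",(S<40)&(V>=200))):
        for k in blobs(m,60 if nm in("blue","red") else 250):
            r=cv2.minAreaRect(k);print(n,nm,np.round(r[0],1),np.round(r[1],1),round(r[2]),cv2.contourArea(k))
E
```

```text
top blue [247. 204.] [16. 16.] 90 198.0
top blue [156.  187.5] [ 9. 10.] 90 69.0
top blue [141.8 184.6] [10.7 10.7] 63 82.0
top blue [159.  175.5] [ 9. 10.] 90 71.0
top blue [145. 172.] [10. 10.] 90 80.0
top blue [408.9 185.5] [35.6 42.6] 5 1410.0
top blue [163.  162.5] [ 9. 10.] 90 68.5
top blue [148.5 159.5] [11.3  9.9] 45 82.5
top red [230.5 289.5] [17. 17.] 90 234.0
top traygrey [410.1 262.6] [40.3 39.1] 67 1479.5
top traygrey [159.7 243.9] [68.2 79.3] 83 5169.5
top traygrey [ 85.3 189.8] [ 21.1 100.5] 5 1292.5
top traygrey [405.   60.8] [95.4 56.9] 1 2447.0
top traygrey [290.2  54.4] [334.1 104.9] 2 2734.5
top white [385.8 357.8] [30.4 29.7] 45 714.5
top white [550.5 305. ] [30. 17.] 90 413.0
top white [293.1 264. ] [49.4 41. ] 37 887.0
top white [549.5 195.5] [75. 19.] 90 1301.0
top white [239.4 171.1] [19.2 40.2] 78 510.0
top white [336.5 152. ] [44. 45.] 90 1937.5
top white [166.7  56.7] [87.8 63.8] 2 5341.0
top white [387.  47.] [ 94. 344.] 90 19050.5
top white [ 57.5 119. ] [238. 115.] 90 7804.0
side blue [174.4 308.5] [41.5 14.5] 39 405.5
side blue [187.2 295.9] [40.6 14. 
[... 240 characters left out ...]
 [342.5 264. ] [14. 19.] 90 125.0
side red [304.  186.7] [22.5 18.3] 18 143.0
side traygrey [ 94.5 395.5] [ 47. 113.] 90 2550.0
side traygrey [254.4 352.1] [88.9 96.1] 18 757.0
side traygrey [376.5 161. ] [24. 37.] 90 702.0
side traygrey [214.5 128.6] [ 59.3 119.1] 71 2575.0
side traygrey [215.4  96. ] [38.2 78.2] 47 1592.5
side white [424.  384.2] [ 9.9 45.2] 74 379.0
side white [110.5 383. ] [ 72. 171.] 90 2846.5
side white [337.8 232. ] [39.3 45.9] 57 769.5
side white [228.6 232. ] [23.8 43.5] 22 782.5
side white [258.4 149.9] [48.5 30.6] 18 1126.0
side white [109. 208.] [ 62.2 209.3] 45 6968.0
side white [229.5  84.1] [ 45.3 123.7] 47 3269.5
side white [366.4  43.4] [61.8 24.4] 14 1232.5
```

View pics/c1.png

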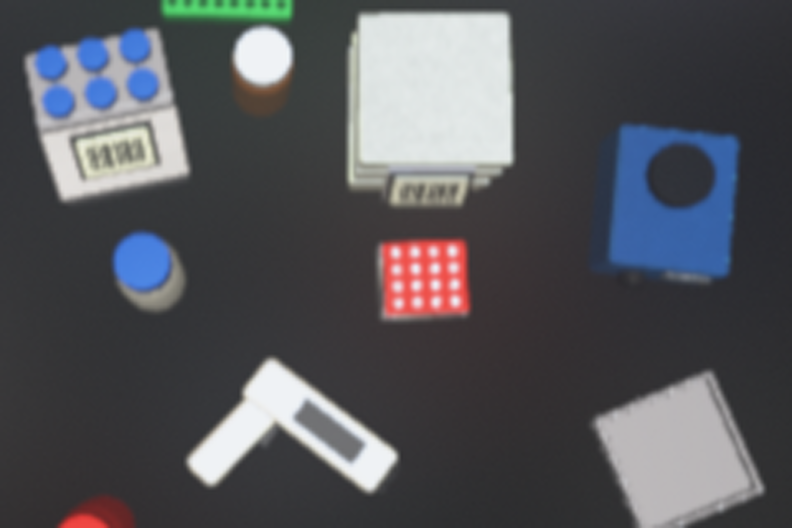

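The crop confirms it: the white bottle with the blue cap is at full-image (248,204), directly in front of the rack label (240,171). The tipbox is in front of the store label (335,183). The scanner's rear is at upper left and its window end at lower right.

Run:
```python
from h import *
t=load("top0");s=load("side0")
C=lambda u,v:(205+(u+.5)/3.3-.5,125+(v+.5)/3.3-.5)
np.set_printoptions(precision=4,suppress=True)
print("cap top",onz(t,(247,204),.160))
# triangulate cap top(top view) vs side
print("cap side",onz(s,(266.5,220),.141))
sc=[onz(t,C(*p),.044) for p in((270,357),(244,394),(398,457),(372,493))]
print("scanner",sc, [np.linalg.norm(sc[0]-sc[1]),np.linalg.norm(sc[0]-sc[2])]); r=(sc[0]+sc[1])/2;f=(sc[2]+sc[3])/2
print("centre",(r+f)/2,"yaw",np.degrees(np.arctan2(*(f-r)[[1,0]])))
print("btray top",onz(t,(410.1,262.6),.012)); print("stray",onz(t,(159.7,243.9),.012))
for c,z in(((116,152),.094),((428,190),.100)): print("label",onz(t,C(*c),z))
# box top corners z=.150
b=[onz(t,C(*p),.150) for p in((357,12),(512,12),(513,165),(357,163))];print("box",b,[np.linalg.norm(b[i]-b[i-1]) for i in range(4)])
for p,q in(((72,137),(153,123)),((80,181),(160,165))):
    d=onz(t,C(*q),.094)-onz(t,C(*p),.094);print("rack yaw",np.degrees(np.arctan2(d[0],-d[1])),np.linalg.norm(d))
for p,q in(((390,204),(463,207)),):
    d=onz(t,C(*q),.08)-onz(t,C(*p),.08);print("store yaw",np.degrees(np.arctan2(d[0],-d[1])),np.linalg.norm(d))
print("tipbox",onz(t,C(425,278),.047),"mixer TL,TR,BR,BL",[onz(t,C(*p),.09) for p in((622,125),(738,137),(729,277),(608,270))])
print("red",onz(t,(230.5,289.5),.16),"jar",onz(t,C(263,55),.12))
k=[c for c in blobs((lambda h:(h[...,1]<25)&(h[...,2]>120)&(h[...,2]<185))(cv2.cvtColor(t["image"],cv2.COLOR_RGB2HSV)),1000)]
for c in k[:3]:
    bx=cv2.boxPoints(cv2.minAreaRect(c));P=[onz(t,p,.012) for p in bx];print([p[:2] for p in P])
```

```text
cap top [0.5824 0.1037 0.16  ]
cap side [0.5904 0.0885 0.141 ]
scanner [array([ 0.5111, -0.0097,  0.044 ]), array([0.4765, 0.0132, 0.044 ]), array([ 0.4235, -0.1289,  0.044 ]), array([ 0.3903, -0.1058,  0.044 ])] [np.float64(0.041484746517303765), np.float64(0.1479537274698339)]
centre [ 0.4504 -0.0578  0.044 ] yaw -126.12693491686865
btray top [ 0.4318 -0.3952  0.012 ]
stray [0.4665 0.3826 0.012 ]
label [0.6882 0.1342 0.094 ]
label [ 0.6609 -0.1446  0.1   ]
box [array([ 0.8053, -0.0741,  0.15  ]), array([ 0.8092, -0.2075,  0.15  ]), array([ 0.6756, -0.2093,  0.15  ]), array([ 0.6735, -0.0768,  0.15  ])] [np.float64(0.13188698679103536), np.float64(0.1333768789239957), np.float64(0.13362127655992984), np.float64(0.1325332707485225)]
rack yaw 11.684812579187392 0.07364055500558708
rack yaw 13.178102344351244 0.07282058892714058
store yaw -0.6911327907831569 0.065900374739942
tipbox [ 0.5881 -0.1507  0.047 ] mixer TL,TR,BR,BL [array([ 0.7272, -0.3199,  0.09  ]), array([ 0.7192, -0.4242,  0.09  ]), array([ 0.5923, -0.4148,  0.09  ]), array([ 0.5954, -0.3072,  0.09  ])]
red [0.3494 0.1394 0.16  ] jar [0.7736 0.0054 0.12  ]
[array([ 0.4627, -0.315 ]), array([ 0.5138, -0.427 ]), array([ 0.4011, -0.4749]), array([ 0.351 , -0.3639])]
[array([0.5526, 0.5246]), array([0.5908, 0.2799]), array([0.3816, 0.243 ]), array([0.3446, 0.4834])]
[array([0.4736, 0.6609]), array([0.7932, 0.6611]), array([0.7894, 0.5936]), array([0.47  , 0.5952])]
```

>>> send_rows(
  linear=[
    [0.02,-0.016,-0.01],
    [0.055,-0.045,-0.03],
    [0.09,-0.073,-0.05],
    [0.12,-0.098,-0.065],
    [0.15,-0.122,-0.08],
    [0.18,-0.147,-0.09],
    [0.21,-0.172,-0.1],
    [0.24,-0.196,-0.1],
  ],
  twist=[0,0,0,0,0,0,0,0],
  claw=-1,
)

```text
time: 0.77
position: [0.3993, -0.289, 0.309]
ee_rot: [3.061, 0.697, 0.003]
wrist_force: [1.4, 0.9, 0.8]
opening: 0.0853
```

>>> send_rows(
  linear=[
    [0.032,-0.026,0],
    [0.064,-0.052,0],
    [0.096,-0.078,0],
    [0.128,-0.104,0],
    [0.16,-0.13,0],
    [0.192,-0.156,0],
    [0.224,-0.182,0],
    [0.256,-0.208,0],
  ],
  twist=[0,0,0,0,0,0,0,0],
)

```text
time: 1.43
position: [0.5392, 0.0104, 0.3065]
ee_rot: [-3.063, -0.7, 0.001]
wrist_force: [-0.0, 0.1, 0.0]
opening: 0.0854
```

```bash
cat >> h.py <<'E'
def wrist(name):
    from rig import manip
    st=manip.read_state(); d=manip.snapshot("wrist")
    T=np.eye(4);T[:3,:3]=R.from_rotvec(st["ee_rot"]).as_matrix();T[:3,3]=st["position"]
    C=T@d["mount"]; o=dict(image=d["image"],intrinsics=d["intrinsics"],position=C[:3,3],attitude=R.from_matrix(C[:3,:3]).as_rotvec())
    np.savez(name+".npz",**o);cv2.imwrite(f"pics/{name}.png",d["image"][:,:,::-1]);return st,o
def to(st,P,z=None):
    "tool-frame shift from measured pose to world TCP target P"
    return R.from_rotvec(st["ee_rot"]).as_matrix().T@(np.asarray(P)-st["position"])
def yaw(st): x=R.from_rotvec(st["ee_rot"]).as_matrix()[:,0]; return np.degrees(np.arctan2(x[1],x[0]))
E
python3 - <<'E'
from h import *
np.set_printoptions(precision=4,suppress=True)
st,w=wrist("w1");print(st["time"],st["position"],st["ee_rot"],yaw(st),w["position"])
H,S,V=cv2.split(cv2.cvtColor(w["image"],cv2.COLOR_RGB2HSV))
for k in blobs((H>100)&(H<130)&(S>150)&(V>70),200):
    r=cv2.minAreaRect(k);print(np.round(r[0]),np.round(r[1]),onz(w,r[0],.16))
print("pred",proj(w,[.582,.104,.16]), to(st,[.582,.104,.30]))
E
```

```text
1.4333 [0.5392 0.0104 0.3065] [-3.0627 -0.6996  0.0006] 25.732773732883206 [0.6128 0.047  0.4721]
[532. 215.] [94. 54.] [ 0.6312 -0.247   0.16  ]
[222. 112.] [50. 49.] [0.583  0.1021 0.16  ]
pred [219.607  111.9565] [ 0.0792 -0.0658  0.0065]
```

>>> send_rows(
  linear=[
    [0.025,-0.021,0],
    [0.055,-0.045,0],
    [0.073,-0.059,0.005],
    [0.079,-0.064,0.03],
    [0.079,-0.064,0.065],
    [0.079,-0.064,0.1],
    [0.079,-0.064,0.13],
    [0.079,-0.064,0.15],
  ],
  twist=[0,0,0,0,0,0,0,0],
)

```text
time: 2.15
position: [0.58, 0.1002, 0.1521]
ee_rot: [-3.062, -0.699, 0.009]
wrist_force: [-0.8, 0.0, 0.0]
opening: 0.0856
```

>>> send_rows(
  linear=[
    [0,0,0.012],
    [0,0,0.022],
    [0,0,0.03],
    [0,0,0.03],
  ],
  twist=[0,0,0,0],
)

```text
time: 2.48
position: [0.582, 0.1, 0.126]
ee_rot: [-3.063, -0.699, 0.002]
wrist_force: [-0.8, -0.0, 0.1]
opening: 0.0854
```

>>> send_rows(
  linear=[
    [0,0,0],
    [0,0,0],
    [0,0,0],
    [0,0,0],
    [0,0,0],
    [0,0,0],
    [0,0,0],
    [0,0,0],
  ],
  twist=[0,0,0,0,0,0,0,0],
  claw=1,
)

```text
time: 3.15
position: [0.5838, 0.1004, 0.1293]
ee_rot: [3.062, 0.699, 0.006]
wrist_force: [-0.4, 0.8, 5.5]
opening: 0.0447
```

>>> send_rows(
  linear=[
    [0,0,-0.005],
    [0,0,-0.015],
    [0,0,-0.035],
    [0,0,-0.06],
    [0,0,-0.08],
    [0,0,-0.095],
    [0,0,-0.1],
    [0,0,-0.1],
  ],
  twist=[0,0,0,0,0,0,0,0],
)

```text
time: 3.82
position: [0.5831, 0.1002, 0.2287]
ee_rot: [3.062, 0.699, 0.004]
wrist_force: [-0.3, -0.8, -4.0]
opening: 0.0444
```

Run:
```python
from h import *
from rig import manip
np.set_printoptions(precision=4,suppress=True)
st,w=wrist("w2");print(st["position"],st["wrist_force"],st["opening"])
d=manip.snapshot("side");np.savez("side1.npz",**d)
a=w["image"];b=d["image"][60:270,160:440]
cv2.imwrite("pics/v4.png",np.hstack([a,cv2.resize(b,(560,420))])[:,::1,::-1][:, :]); 
im=cv2.imread("pics/v4.png");cv2.imwrite("pics/v4.png",cv2.resize(im,(800,300),interpolation=cv2.INTER_AREA))
print(to(st,[.432,-.395,st["position"][2]]))
```

```text
[0.5831 0.1002 0.2287] [-0.2894 -0.7991 -3.9514] 0.044410392268786306
[-0.351   0.3806 -0.0004]
```

View pics/v4.png

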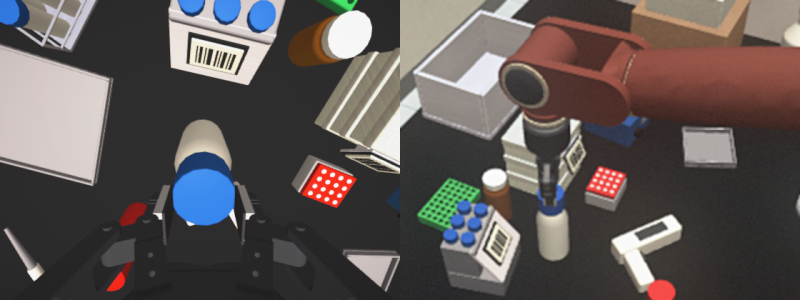

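View 4: the bottle hangs upright in the fingers, and the rack label is now clear. Next I carry it to the small tray.

>>> send_rows(
  linear=[
    [-0.007,0.0076,0],
    [-0.021,0.0228,0],
    [-0.042,0.0456,0],
    [-0.065,0.0706,0],
    [-0.089,0.0966,0],
    [-0.113,0.1226,0],
    [-0.137,0.1486,0],
    [-0.161,0.1746,0],
  ],
  twist=[0,0,0,0,0,0,0,0],
)

```text
time: 4.58
position: [0.5111, -0.1287, 0.2252]
ee_rot: [-3.062, -0.699, 0.004]
wrist_force: [1.0, 0.3, -3.7]
opening: 0.0442
```

>>> send_rows(
  linear=[
    [-0.024,0.026,0],
    [-0.048,0.052,0],
    [-0.073,0.079,0],
    [-0.1,0.108,0],
    [-0.13,0.141,0],
    [-0.155,0.168,0],
    [-0.175,0.19,0],
    [-0.19,0.206,0],
  ],
  twist=[0,0,0,0,0,0,0,0],
)

```text
time: 5.25
position: [0.4286, -0.3975, 0.2249]
ee_rot: [-3.062, -0.694, 0.004]
wrist_force: [0.4, 0.1, -3.4]
opening: 0.0444
```

>>> send_rows(
  linear=[
    [0,0,0.005],
    [0,0,0.015],
    [0,0,0.03],
    [0,0,0.045],
    [0,0,0.06],
    [0,0,0.07],
    [0,0,0.075],
    [0,0,0.075],
  ],
  twist=[0,0,0,0,0,0,0,0],
)

```text
time: 5.92
position: [0.4305, -0.3934, 0.1494]
ee_rot: [-3.059, -0.7, 0.003]
wrist_force: [-0.6, 0.5, -2.9]
opening: 0.0445
```

Run:
```python
from h import *
from rig import manip
np.set_printoptions(precision=4,suppress=True)
st=manip.read_state();print(st["position"],st["wrist_force"],to(st,[.432,-.395,.135]))
```

```text
[ 0.4305 -0.3934  0.1494] [-0.5679  0.508  -2.8985] [0.0006 0.0022 0.0144]
```

>>> send_rows(
  linear=[
    [0,0.001,0.004],
    [0,0.001,0.008],
    [0,0.001,0.011],
    [0,0.001,0.013],
    [0,0.001,0.014],
    [0,0.001,0.014],
  ],
  twist=[0,0,0,0,0,0],
)

```text
time: 6.42
position: [0.4317, -0.396, 0.1379]
ee_rot: [-3.063, -0.699, 0.0]
wrist_force: [-0.4, -1.1, -2.5]
opening: 0.0445
```

>>> send_rows(
  linear=[
    [0,0,0.001],
    [0,0,0.002],
    [0,0,0.003],
    [0,0,0.004],
    [0,0,0.004],
  ],
  twist=[0,0,0,0,0],
)

```text
time: 6.83
position: [0.4319, -0.3961, 0.1345]
ee_rot: [3.062, 0.699, 0.001]
wrist_force: [0.6, -0.4, -1.6]
opening: 0.0441
```

>>> send_rows(
  linear=[
    [0,0,0.001],
    [0,0,0.0015],
    [0,0,0.0015],
  ],
  twist=[0,0,0],
)

```text
time: 7.08
position: [0.4323, -0.3963, 0.1344]
ee_rot: [3.062, 0.699, 0.001]
wrist_force: [-1.4, 3.0, 5.6]
opening: 0.0442
```

>>> send_rows(
  linear=[
    [0,0,0],
    [0,0,0],
    [0,0,0],
    [0,0,0],
    [0,0,0],
    [0,0,0],
  ],
  twist=[0,0,0,0,0,0],
  claw=-1,
)

```text
time: 7.58
position: [0.4317, -0.396, 0.1323]
ee_rot: [-3.063, -0.699, 0.0]
wrist_force: [0.9, 0.4, -0.3]
opening: 0.0856
```

>>> send_rows(
  linear=[
    [0,0,-0.01],
    [0,0,-0.03],
    [0,0,-0.06],
    [0,0,-0.095],
    [0,0,-0.13],
    [0,0,-0.15],
    [0,0,-0.16],
    [0,0,-0.16],
  ],
  twist=[0,0,0,0,0,0,0,0],
)

```text
time: 8.25
position: [0.4326, -0.397, 0.2965]
ee_rot: [3.057, 0.698, 0.005]
wrist_force: [-0.8, -0.7, 0.2]
opening: 0.0855
```

Run:
```python
from h import *
from rig import manip
np.set_printoptions(precision=4,suppress=True)
st=manip.read_state();print(st["time"],st["position"],yaw(st))
t=manip.snapshot("top");np.savez("top1.npz",**t);s=manip.snapshot("side");np.savez("side2.npz",**s);cv2.imwrite("pics/t1.png",t["image"][:,:,::-1])
for d in(t,s):
    H,S,V=cv2.split(cv2.cvtColor(d["image"],cv2.COLOR_RGB2HSV))
    for k in blobs((H>100)&(H<130)&(S>150)&(V>70),100):
        r=cv2.minAreaRect(k);print(np.round(r[0]),np.round(r[1]),onz(d,r[0],.16))
w=load("w2"); print("w2 bottle ok")
# labels seen from w2: enlarged crop of rack and store labels
a=cv2.resize(w["image"][0:140,220:420],(560,392),interpolation=cv2.INTER_CUBIC)
cv2.imwrite("pics/v5.png",a[:,:,::-1])
# candidates: bright quads
g=cv2.cvtColor(w["image"],cv2.COLOR_RGB2HSV)
```

```text
8.25 [ 0.4326 -0.397   0.2965] 25.71693927949425
[429. 264.] [16. 18.] [ 0.4333 -0.3957  0.16  ]
[409. 186.] [36. 43.] [ 0.647  -0.3424  0.16  ]
[174. 308.] [42. 14.] [0.6471 0.4271 0.16  ]
[187. 296.] [41. 14.] [0.6396 0.3866 0.16  ]
[197. 219.] [10. 22.] [0.749  0.1806 0.16  ]
[316. 134.] [32. 22.] [ 0.6081 -0.2776  0.16  ]
[382. 130.] [17. 15.] [ 0.427 -0.384  0.16 ]
w2 bottle ok
```

View pics/v5.png

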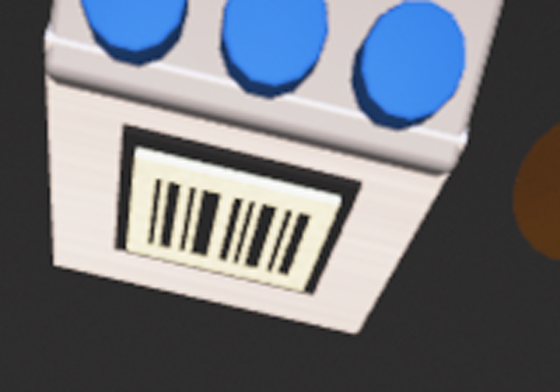

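View 5 shows the rack label's white corners in the crop at (135,150), (342,200), (308,292) and (125,248). The bottle stands in the tray at (0.433, -0.396), within 2 mm of the tray centre. Next I go above the scanner.

>>> send_rows(
  linear=[
    [0.01,-0.018,0],
    [0.028,-0.052,0],
    [0.048,-0.088,0.01],
    [0.068,-0.124,0.02],
    [0.088,-0.16,0.03],
    [0.108,-0.198,0.04],
    [0.128,-0.234,0.046],
    [0.146,-0.266,0.046],
  ],
  twist=[0,-0.08,-0.16,-0.24,-0.32,-0.4,-0.46,-0.494],
)

```text
time: 9.02
position: [0.4455, -0.0904, 0.2415]
ee_rot: [-2.793, -1.427, 0.008]
wrist_force: [0.7, -0.5, 0.3]
opening: 0.0853
```

Run:
```python
from h import *
np.set_printoptions(precision=4,suppress=True)
st,w=wrist("w3");print(st["time"],st["position"],yaw(st))
H,S,V=cv2.split(cv2.cvtColor(w["image"],cv2.COLOR_RGB2HSV))
m=((S<40)&(V>150))
p=proj(w,[.4504,-.0578,.044]);print("pred",p)
for k in blobs(m,800):
    r=cv2.minAreaRect(k);print(np.round(r[0]),np.round(r[1]),cv2.contourArea(k))
w2=load("w2");C=lambda u,v:(220+u/2.8,v/2.8)
q=[onz(w2,C(*c),z) for c,z in(((135,150),.1122),((342,200),.1122),((308,292),.0758),((125,248),.0758))]
print(q,np.linalg.norm(q[0]-q[1]),np.linalg.norm(q[2]-q[3]),np.linalg.norm(q[0]-q[3]),"c",sum(q)/4)
d=(q[1]+q[2]-q[0]-q[3]);print("rack yaw",np.degrees(np.arctan2(d[0],-d[1])))
cv2.imwrite("pics/w3.png",w["image"][:,:,::-1])
```

```text
9.0167 [ 0.4455 -0.0904  0.2415] 54.123734659933646
pred [274.8917 155.4926]
[370. 337.] [43. 48.] 901.5
[238. 150.] [124. 106.] 6145.5
[542.  52.] [103.  33.] 1766.5
[502.  70.] [138.  90.] 1367.5
[array([0.6906, 0.1687, 0.1122]), array([0.7056, 0.1057, 0.1122]), array([0.6805, 0.098 , 0.0758]), array([0.6654, 0.1631, 0.0758])] 0.06472311151394003 0.06676339275853406 0.04462432532509481 c [0.6855 0.1339 0.094 ]
rack yaw 13.264121576159303
```

View pics/w3.png

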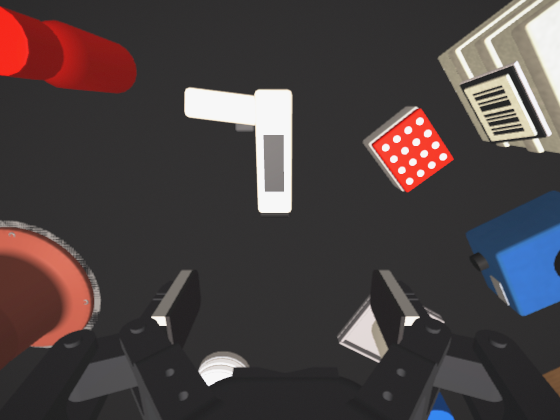

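View 6 shows the scanner barrel from (274,90) at the rear to (275,213) at the window end, parallel to the tool's x axis. The handle is to the left, clear of where the fingers will go.

```bash
python3 - <<'E'
from h import *
from rig import manip
np.set_printoptions(precision=4,suppress=True)
w=load("w3");st=manip.read_state()
r=onz(w,(274.3,89.5),.044);f=onz(w,(275,213),.044);c=(r+f)/2
print(r,f,np.linalg.norm(r-f),c,np.degrees(np.arctan2(*(f-r)[[1,0]])),"w",np.linalg.norm(onz(w,(256.5,150),.044)-onz(w,(292.5,150),.044)))
print(to(st,[c[0],c[1],.006]),yaw(st))
# store label from w3 corners, top z .1207 bottom .0793
q=[onz(w,c,z) for c,z in(((463,87),.1207),((487,140),.0793),((537,128),.0793),((512,75),.1207))];print(q)
E
python3 - <<'E'
import cv2
a=cv2.imread("pics/w3.png")[50:160,440:560];cv2.imwrite("pics/v7.png",cv2.resize(a,None,fx=5,fy=5,interpolation=cv2.INTER_CUBIC))
E
```

```text
[0.4937 0.0018 0.044 ] [ 0.4069 -0.1168  0.044 ] 0.14706314796519407 [ 0.4503 -0.0575  0.044 ] -126.19332384558392 w 0.04309473361501251
[ 0.0233 -0.0097  0.2364] 54.572588260912426
[array([ 0.6296, -0.0992,  0.1207]), array([ 0.6473, -0.1733,  0.0793]), array([ 0.6946, -0.1923,  0.0793]), array([ 0.6681, -0.1152,  0.1207])]
```

View pics/v7.png

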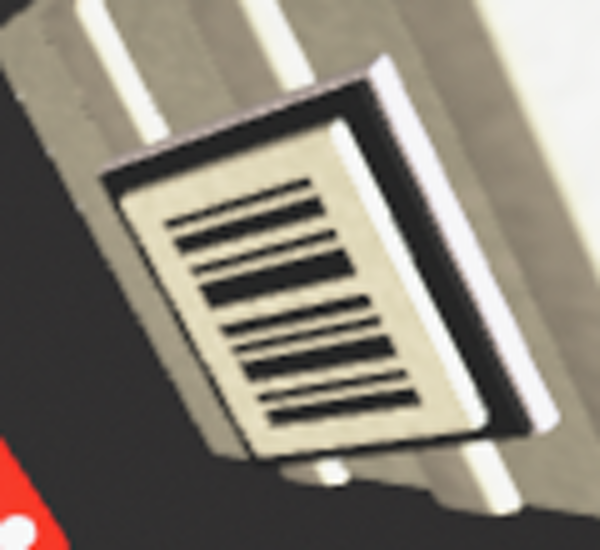

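View 7 gives the store label's corners at full-image (464,90), (490,141), (534,136) and (506,75). I'll use those after the grasp. First I descend on the scanner and grip it.

>>> send_rows(
  linear=[
    [0.01,-0.004,0.01],
    [0.02,-0.008,0.03],
    [0.0235,-0.0097,0.065],
    [0.0235,-0.0097,0.1],
    [0.0235,-0.0097,0.135],
    [0.0235,-0.0097,0.165],
    [0.0235,-0.0097,0.19],
    [0.0235,-0.0097,0.2],
  ],
  twist=[0.01,0.01,0.01,0.01,0.01,0.01,0.01,0.01],
)

```text
time: 9.73
position: [0.4486, -0.0668, 0.0397]
ee_rot: [-2.799, -1.409, 0.013]
wrist_force: [-0.3, -0.8, 0.2]
opening: 0.0851
```

Run:
```python
from h import *
from rig import manip
np.set_printoptions(precision=4,suppress=True)
st=manip.read_state()
print(st["position"],yaw(st),to(st,[.4503,-.0575,.006]))
w=load("w3")
q=[onz(w,c,z) for c,z in(((464,90),.0793),((490,141.4),.0793),((534.4,136),.1207),((506,75),.1207))];print(q,sum(q)/4,[np.linalg.norm(q[i]-q[i-1]) for i in range(4)])
d=(q[1]+q[2]-q[0]-q[3]);print("store yaw",np.degrees(np.arctan2(d[0],-d[1])))
```

```text
[ 0.4486 -0.0668  0.0397] 53.43664229565537 [ 0.0086 -0.0038  0.0338]
[array([ 0.6488, -0.1134,  0.0793]), array([ 0.6493, -0.1765,  0.0793]), array([ 0.6647, -0.1764,  0.1207]), array([ 0.6639, -0.1121,  0.1207])] [ 0.6567 -0.1446  0.1   ] [np.float64(0.04407746055070422), np.float64(0.06308448718884646), np.float64(0.044187882414210795), np.float64(0.06428402046856965)]
store yaw 0.6086013925859846
```

>>> send_rows(
  linear=[
    [0,0,0],
    [0,0,0],
  ],
  twist=[0,0],
)

```text
time: 9.9
position: [0.4531, -0.0681, 0.0458]
ee_rot: [-2.805, -1.412, 0.002]
wrist_force: [0.4, 0.2, 0.5]
opening: 0.0854
```

Run:
```python
from h import *
from rig import manip
np.set_printoptions(precision=4,suppress=True)
st=manip.read_state()
print(st["position"],yaw(st),to(st,[.4503,-.0575,.006]))
```

```text
[ 0.4531 -0.0681  0.0458] 53.43558535423244 [ 0.0069 -0.0085  0.0398]
```

>>> send_rows(
  linear=[
    [0.004,-0.005,0.003],
    [0.007,-0.0085,0.012],
    [0.007,-0.0085,0.025],
    [0.007,-0.0085,0.035],
    [0.007,-0.0085,0.04],
    [0.007,-0.0085,0.04],
    [0.007,-0.0085,0.04],
  ],
  twist=[0,0,0,0,0,0,0],
)

```text
time: 10.48
position: [0.4512, -0.0575, 0.0065]
ee_rot: [-2.806, -1.413, 0.0]
wrist_force: [-0.2, 0.8, 0.8]
opening: 0.0853
```

>>> send_rows(
  linear=[
    [0,0,0],
    [0,0,0],
    [0,0,0],
    [0,0,0],
    [0,0,0],
    [0,0,0],
    [0,0,0],
    [0,0,0],
  ],
  twist=[0,0,0,0,0,0,0,0],
  claw=1,
)

```text
time: 11.15
position: [0.4521, -0.0579, 0.0073]
ee_rot: [2.805, 1.412, 0.002]
wrist_force: [0.9, -1.1, 5.5]
opening: 0.0422
```

>>> send_rows(
  linear=[
    [0,0,-0.005],
    [0,0,-0.02],
    [0,0,-0.045],
    [0,0,-0.075],
    [0,0,-0.11],
    [0,0,-0.14],
    [0,0,-0.16],
    [0,0,-0.17],
  ],
  twist=[0,0,0,0,0,0,0,0],
)

```text
time: 11.82
position: [0.452, -0.0577, 0.1792]
ee_rot: [2.804, 1.412, 0.004]
wrist_force: [0.9, -0.3, -1.5]
opening: 0.0421
```

>>> send_rows(
  linear=[
    [0,0.006,-0.01],
    [0.001,0.022,-0.02],
    [0.003,0.048,-0.025],
    [0.004,0.08,-0.025],
    [0.006,0.112,-0.025],
    [0.008,0.144,-0.025],
    [0.009,0.17,-0.025],
    [0.01,0.188,-0.025],
  ],
  twist=[0.04,0.14,0.26,0.38,0.5,0.62,0.73,0.81],
)

```text
time: 12.48
position: [0.6084, -0.1624, 0.1983]
ee_rot: [-3.135, -0.184, 0.006]
wrist_force: [-0.6, 0.9, -2.9]
opening: 0.0425
```

>>> send_rows(
  linear=[
    [0.005,0.004,0],
    [0.008,0.007,0],
    [0.008,0.007,0],
    [0.008,0.007,0],
  ],
  twist=[0.06,0.1,0.105,0.105],
)

```text
time: 12.82
position: [0.6159, -0.1671, 0.1991]
ee_rot: [-3.14, -0.029, 0.006]
wrist_force: [0.2, 1.0, -2.7]
opening: 0.0423
```

```bash
cat >> h.py <<'E'
def go(P,yw=None):
    from rig import manip
    np.set_printoptions(precision=4,suppress=True)
    st=manip.read_state();print("t %.2f"%st["time"],st["position"],"yaw %.1f"%yaw(st),"F",st["wrist_force"],"shift",to(st,P), "twist",None if yw is None else np.radians((yaw(st)-yw+180)%360-180))
E
python3 -c "
from h import *
go([.6195,-.17,.205],1)"
```

```text
t 12.82 [ 0.6159 -0.1671  0.1991] yaw 1.1 F [ 0.2161  0.9979 -2.6846] shift [ 0.0035  0.003  -0.0059] twist 0.0009808646466644136
```

>>> send_rows(
  linear=[
    [0.002,0,0.005],
    [0.0035,0,0.015],
    [0.0035,0,0.025],
    [0.0035,0,0.033],
    [0.0035,0,0.038],
    [0.0035,0,0.042],
    [0.0035,0,0.044],
    [0.0035,0,0.046],
  ],
  twist=[0,0,0,0,0,0,0,0],
)

```text
time: 13.48
position: [0.6206, -0.1675, 0.1565]
ee_rot: [3.141, 0.028, 0.001]
wrist_force: [-4.5, 1.4, 5.9]
opening: 0.0425
```

>>> send_rows(
  linear=[
    [0,0,0.0015],
    [0,0,0.003],
    [0,0,0.0045],
    [0,0,0.006],
  ],
  twist=[0,0,0,0],
)

```text
time: 13.82
position: [0.6213, -0.1681, 0.1545]
ee_rot: [3.14, 0.028, 0.004]
wrist_force: [-11.5, 2.0, 14.7]
opening: 0.0425
```

```bash
python3 -c "
from h import *
go([.6195,-.17,.126],1)"
```

```text
t 13.82 [ 0.6213 -0.1681  0.1545] yaw 1.0 F [-11.5409   1.964   14.6893] shift [-0.0019  0.0019  0.0285] twist 0.000666543281770092
```

>>> send_rows(
  linear=[
    [0,0,0.002],
    [0,0,0.004],
    [0,0,0.006],
    [0,0,0.008],
  ],
  twist=[0,0,0,0],
)

```text
time: 14.15
position: [0.6201, -0.1685, 0.147]
ee_rot: [3.139, 0.028, -0.001]
wrist_force: [-17.0, 2.0, 17.8]
opening: 0.0423
```

Run:
```python
from h import *
go([.6195,-.17,.126],1)
from rig import manip
d=manip.snapshot("side");np.savez("side3.npz",**d)
p=proj(d,[.62,-.17,.15]);u,v=map(int,p);print(p)
a=d["image"][max(0,v-70):v+70,u-95:u+95];cv2.imwrite("pics/v8.png",cv2.resize(a[:,:,::-1],None,fx=3,fy=3,interpolation=cv2.INTER_CUBIC))
```

```text
t 14.15 [ 0.6201 -0.1685  0.147 ] yaw 1.0 F [-17.0133   2.0132  17.8013] shift [-0.0007  0.0014  0.021 ] twist 0.0003831352617589219
[298.0978 155.8611]
```

View pics/v8.png

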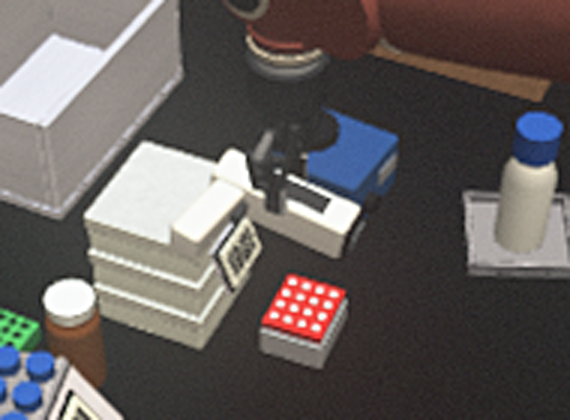

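View 8 shows the gun pivoting nose-down in the grip over the box edge, as intended. The force is steady at about 18 N. I'll continue.

>>> send_rows(
  linear=[
    [0,0,0.0025],
    [0,0,0.005],
    [0,0,0.0075],
    [0,0,0.01],
    [0,0,0.0125],
    [0,0,0.015],
  ],
  twist=[0,0,0,0,0,0],
)

```text
time: 14.7
position: [0.6171, -0.1687, 0.1302]
ee_rot: [3.139, 0.028, -0.013]
wrist_force: [-22.6, 1.6, 16.2]
opening: 0.0423
```

Run:
```python
from h import *
go([.6195,-.17,.126],1)
```

```text
t 14.70 [ 0.6171 -0.1687  0.1302] yaw 1.0 F [-22.6439   1.5654  16.204 ] shift [0.0024 0.0014 0.0042] twist 0.00019934100366940708
```

>>> send_rows(
  linear=[
    [0,0,0.0025],
    [0,0,0.005],
    [0,0,0.006],
    [0,0,0.006],
  ],
  twist=[0,0,0,0],
)

```text
time: 15.03
position: [0.6166, -0.1686, 0.123]
ee_rot: [3.14, 0.027, -0.015]
wrist_force: [-22.4, 0.1, 15.8]
opening: 0.0423
```

>>> send_rows(
  linear=[
    [-0.002,0,-0.01],
    [-0.004,0,-0.025],
    [-0.006,0,-0.045],
    [-0.01,0,-0.065],
    [-0.02,0,-0.08],
    [-0.035,0,-0.09],
    [-0.045,0,-0.09],
    [-0.05,0,-0.09],
  ],
  twist=[0,0,0,0,0,0,0,0],
)

```text
time: 15.7
position: [0.5703, -0.1685, 0.2119]
ee_rot: [3.14, 0.028, 0.004]
wrist_force: [0.4, 0.3, -2.6]
opening: 0.0424
```

Run:
```python
from h import *
go([.6195,-.17,.126],1)
from rig import manip
st=manip.read_state()
d=manip.snapshot("side");np.savez("side4.npz",**d)
p=proj(d,st["position"]+[0,0,.02]);u,v=map(int,p);print(p)
a=d["image"][max(0,v-40):v+60,u-70:u+70];print(u-70,max(0,v-40));cv2.imwrite("pics/v9.png",cv2.resize(a[:,:,::-1],None,fx=5,fy=5,interpolation=cv2.INTER_CUBIC))
```

```text
t 15.70 [ 0.5703 -0.1685  0.2119] yaw 1.0 F [ 0.3891  0.3384 -2.5805] shift [0.0489 0.0023 0.086 ] twist 0.00021194166405385902
[313.8345 140.241 ]
243 100
```

View pics/v9.png

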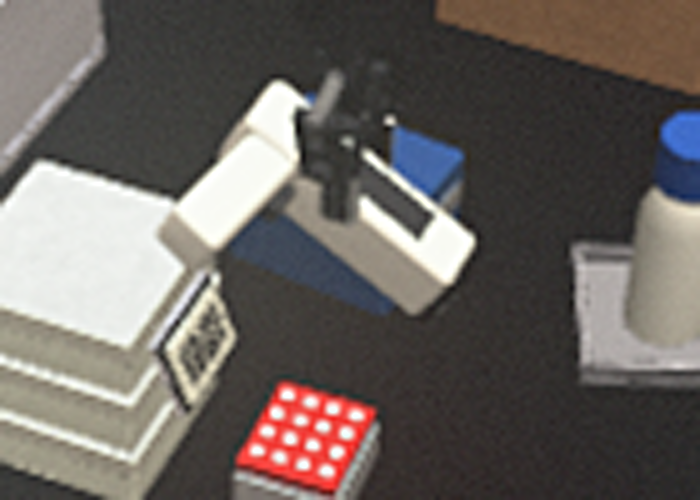

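View 9: the gun is clearly nose-down. The far top edge of the barrel runs from crop (278,80) to (475,238), and the near front top corner is at (443,271). I'll compute the pitch from that edge, using its known 155 mm length as a check.

Run:
```python
from h import *
np.set_printoptions(precision=4,suppress=True)
d=load("side4");C=lambda u,v:(243+(u+.5)/5-.5,100+(v+.5)/5-.5)
def ony(uv,y):
    p,v=ray(d,uv);return p+v*(y-p[1])/v[1]
for nm,a,b,y in(("far top",(276,79),(476,239),-.1905),("near bot",(300,227),(416,314),-.1465),("front near",(443,271),(416,314),-.1465),("near top",(251,122),(443,271),-.1465)):
    A,B=ony(C(*a),y),ony(C(*b),y);D=B-A;print(nm,A,B,"len",np.linalg.norm(D),"pitch",np.degrees(np.arctan2(-D[2],-D[0])))
print(ony((313.8,140.2),-.1685))
```

```text
far top [ 0.6327 -0.1905  0.2836] [ 0.5037 -0.1905  0.2133] len 0.14689095147411516 pitch 28.6187196760667
near bot [ 0.5953 -0.1465  0.2216] [ 0.5204 -0.1465  0.1844] len 0.0836053893898962 pitch 26.39146807833661
front near [ 0.5063 -0.1465  0.2235] [ 0.5204 -0.1465  0.1844] len 0.041490248726322405 pitch 109.82801629064097
near top [ 0.6269 -0.1465  0.2865] [ 0.5063 -0.1465  0.2235] len 0.13608413449386556 pitch 27.59321227171232
[ 0.5704 -0.1685  0.232 ]
```

Pitch is about 28°, against 34° for the rack and 20° for the store. There is plenty of time, so I'll press a little deeper to suit the rack first.

>>> send_rows(
  linear=[
    [0.01,0,0],
    [0.025,0,0.005],
    [0.04,0,0.015],
    [0.048,0,0.035],
    [0.049,0,0.055],
    [0.049,0,0.072],
    [0.049,0,0.082],
    [0.049,0,0.088],
  ],
  twist=[0,0,0,0,0,0,0,0],
)

```text
time: 16.42
position: [0.618, -0.1666, 0.1211]
ee_rot: [-3.139, -0.029, 0.01]
wrist_force: [-16.1, 2.1, 15.5]
opening: 0.0417
```

>>> send_rows(
  linear=[
    [0,0,0.0025],
    [0,0,0.005],
    [0,0,0.0075],
    [0,0,0.01],
    [0,0,0.0125],
    [0,0,0.0145],
    [0,0,0.0145],
  ],
  twist=[0,0,0,0,0,0,0],
)

```text
time: 17.0
position: [0.6173, -0.1667, 0.1092]
ee_rot: [-3.14, -0.029, 0.011]
wrist_force: [-16.3, 3.4, 11.6]
opening: 0.042
```

Run:
```python
from h import *
go([.6195,-.17,.117],1)
```

```text
t 17.00 [ 0.6173 -0.1667  0.1092] yaw 1.1 F [-16.3335   3.381   11.5817] shift [ 0.0021  0.0033 -0.0079] twist 0.0011100658765511447
```

>>> send_rows(
  linear=[
    [-0.002,0,-0.01],
    [-0.004,0,-0.025],
    [-0.006,0,-0.045],
    [-0.01,0,-0.07],
    [-0.02,0,-0.09],
    [-0.035,0,-0.1],
    [-0.045,0,-0.1],
    [-0.05,0,-0.1],
  ],
  twist=[0,0,0,0,0,0,0,0],
)

```text
time: 17.67
position: [0.5694, -0.1686, 0.2094]
ee_rot: [3.14, 0.028, 0.004]
wrist_force: [-0.4, -1.0, -2.3]
opening: 0.0424
```

Run:
```python
from h import *
go([.57,-.1685,.2119],1)
from rig import manip
st=manip.read_state()
d=manip.snapshot("side");np.savez("side5.npz",**d)
p=proj(d,st["position"]+[0,0,.02]);u,v=map(int,p)
a=d["image"][max(0,v-40):v+60,u-70:u+70];print(u-70,max(0,v-40));a=cv2.resize(a[:,:,::-1],None,fx=5,fy=5,interpolation=cv2.INTER_CUBIC)
b=manip.snapshot("top");np.savez("top5.npz",**b)
cv2.imwrite("pics/v10.png",a)
```

```text
t 17.67 [ 0.5694 -0.1686  0.2094] yaw 1.0 F [-0.3697 -1.04   -2.3218] shift [ 0.0006 -0.0001 -0.0025] twist 7.455236414281192e-05
244 100
```

View pics/v10.png

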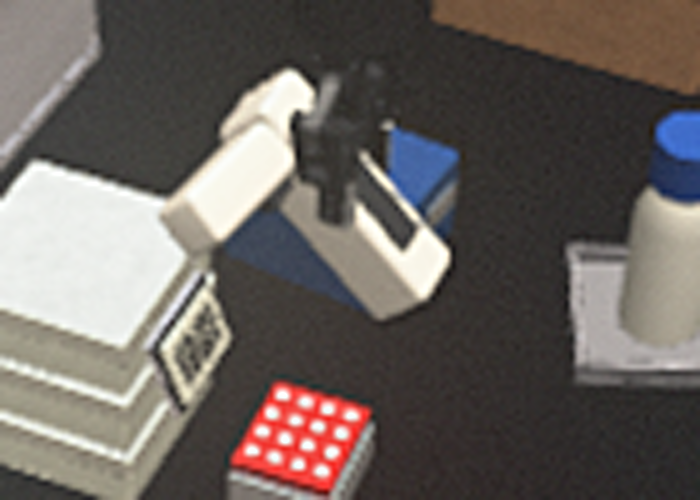

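```bash
cat > m.py <<'E'
from h import *
import sys
np.set_printoptions(precision=4,suppress=True)
d=load("side5");C=lambda u,v:(244+(u+.5)/5-.5,100+(v+.5)/5-.5)
def ony(uv,y):
    p,v=ray(d,uv);return p+v*(y-p[1])/v[1]
for nm,a,b,y in(("far top",(291,69),(450,257),-.1905),("near bot",(285,212),(379,319),-.1465),("front near",(418,286),(379,319),-.1465),("near top",(222,128),(418,286),-.1465)):
    A,B=ony(C(*a),y),ony(C(*b),y);D=B-A;print(nm,A,B,"len",np.linalg.norm(D),"pitch",np.degrees(np.arctan2(-D[2],-D[0])))
E
python3 m.py
```

```text
far top [ 0.6203 -0.1905  0.2949] [ 0.5154 -0.1905  0.1948] len 0.1449663274110285 pitch 43.66752080159323
near bot [ 0.6018 -0.1465  0.2304] [ 0.54   -0.1465  0.1722] len 0.08489139448753537 pitch 43.22550135547445
front near [ 0.5175 -0.1465  0.2075] [ 0.54   -0.1465  0.1722] len 0.04177320630624223 pitch 122.50554928122867
near top [ 0.6419 -0.1465  0.2769] [ 0.5175 -0.1465  0.2075] len 0.14249357125358833 pitch 29.170544255708172
```

The second press went too far, to about 43°: far top edge 43.7°, near bottom edge 43.2°. I'll bring it back to 34° by pressing the nose lightly on the bare bench, and measure by fitting a line to the barrel's lower edge.

>>> send_rows(
  linear=[
    [-0.007,-0.01,0.005],
    [-0.018,-0.025,0.02],
    [-0.03,-0.042,0.045],
    [-0.042,-0.058,0.075],
    [-0.048,-0.066,0.1],
    [-0.05,-0.068,0.12],
    [-0.05,-0.068,0.135],
    [-0.05,-0.068,0.145],
  ],
  twist=[0,0,0,0,0,0,0,0],
)

```text
time: 18.43
position: [0.5162, -0.1001, 0.0592]
ee_rot: [-3.139, -0.029, 0.008]
wrist_force: [-0.4, 1.4, -2.1]
opening: 0.0421
```

>>> send_rows(
  linear=[
    [0,0,0.005],
    [0,0,0.009],
    [0,0,0.012],
    [0,0,0.014],
    [0,0,0.016],
  ],
  twist=[0,0,0,0,0],
)

```text
time: 18.85
position: [0.5192, -0.1016, 0.0478]
ee_rot: [3.141, 0.028, 0.003]
wrist_force: [1.6, -0.5, 3.9]
opening: 0.0425
```

```bash
cat > pitch.py <<'E'
from h import *
from rig import manip
import sys
np.set_printoptions(precision=4,suppress=True)
st=manip.read_state();d=manip.snapshot("side");np.savez(sys.argv[1]+".npz",**d)
print("t %.2f"%st["time"],st["position"],"F",st["wrist_force"])
yn=st["position"][1]+.022
def ony(uv):
    p,v=ray(d,uv);return p+v*(yn-p[1])/v[1]
m=(d["image"].min(2)>95).astype(np.uint8)
X,Z=[],[]
# scan columns over the nose half of the near face: lowest bright pixel = lower edge
x0,z0=st["position"][0],st["position"][2]+.02
uv=[proj(d,[x0-.045,yn,z0]),proj(d,[x0,yn,z0])]
for u in range(int(uv[0][0]),int(uv[1][0]),(1 if uv[1][0]>uv[0][0] else -1)):
    vc=int(np.interp(u,sorted([uv[0][0],uv[1][0]]),[uv[0][1],uv[1][1]] if uv[0][0]<uv[1][0] else [uv[1][1],uv[0][1]]))
    col=m[vc-15:vc+35,u]; r=np.where(col)[0]
    if len(r): P=ony((u,vc-15+r[-1]+.5)); X.append(P[0]-x0);Z.append(P[2]-z0+.02)
X,Z=np.array(X),np.array(Z);print(np.c_[X,Z][::3])
for _ in range(3):
    c=np.polyfit(X,Z,1);e=np.abs(np.polyval(c,X)-Z);k=e<max(.002,1.5*np.median(e));X,Z=X[k],Z[k]
print("pitch",np.degrees(np.arctan(c[0])),"lower edge z at TCP x (rel TCP)",c[1],"n",len(X))
E
python3 pitch.py side6
```

```text
t 18.85 [ 0.5192 -0.1016  0.0478] F [ 1.5683 -0.4921  3.9004]
[[-0.045  -0.0201]
 [-0.0357 -0.0298]
 [-0.026  -0.035 ]
 [-0.0152 -0.0216]
 [-0.0048 -0.0129]]
pitch 25.79192886900274 lower edge z at TCP x (rel TCP) -0.011593717740926724 n 5
```

>>> send_rows(
  linear=[
    [0,0,0.0025],
    [0,0,0.005],
    [0,0,0.007],
    [0,0,0.007],
  ],
  twist=[0,0,0,0],
)

```text
time: 19.23
position: [0.5229, -0.1019, 0.046]
ee_rot: [3.14, 0.027, 0.014]
wrist_force: [0.3, 3.2, 17.1]
opening: 0.0424
```

```bash
sed -i 's/x0-.045,yn,z0\]/x0-.024,yn,z0]/; s/proj(d,\[x0,yn,z0\])/proj(d,[x0+.03,yn,z0])/' pitch.py; python3 pitch.py side7
```

```text
t 19.23 [ 0.5229 -0.1019  0.046 ] F [ 0.3484  3.1951 17.1025]
[[-0.0261 -0.0307]
 [-0.0156 -0.022 ]
 [-0.0052 -0.0132]
 [ 0.0052 -0.0046]
 [ 0.0154 -0.0005]
 [ 0.0255 -0.001 ]]
pitch 36.0534858872372 lower edge z at TCP x (rel TCP) -0.010632949530268837 n 10
```

>>> send_rows(
  linear=[
    [0,0,0.002],
    [0,0,0.004],
    [0,0,0.004],
  ],
  twist=[0,0,0],
)

```text
time: 19.53
position: [0.5262, -0.1021, 0.0443]
ee_rot: [3.14, 0.026, 0.026]
wrist_force: [4.4, 4.3, 21.3]
opening: 0.0425
```

```bash
sed -i 's/x0+.03,yn,z0\]/x0+.007,yn,z0]/' pitch.py; python3 pitch.py side8
```

```text
t 19.53 [ 0.5262 -0.1021  0.0443] F [ 4.3961  4.3185 21.338 ]
[[-0.0258 -0.0264]
 [-0.0153 -0.0177]
 [-0.0049 -0.009 ]
 [ 0.0055 -0.0003]]
pitch 39.852034835435646 lower edge z at TCP x (rel TCP) -0.004938833497858642 n 10
```

Friction is making it slip as well as turn. I'll lift and measure over the longer baseline, the extreme front and rear corners of the white barrel.

>>> send_rows(
  linear=[
    [0,0,-0.01],
    [0,0,-0.03],
    [0,0,-0.06],
    [0,0,-0.09],
    [0,0,-0.12],
    [0,0,-0.14],
    [0,0,-0.15],
    [0,0,-0.15],
  ],
  twist=[0,0,0,0,0,0,0,0],
)

```text
time: 20.25
position: [0.5197, -0.1018, 0.1891]
ee_rot: [3.14, 0.028, 0.008]
wrist_force: [0.1, 1.0, -0.9]
opening: 0.0422
```

```bash
cat > pitch2.py <<'E'
from h import *
import sys
np.set_printoptions(precision=4,suppress=True)
def meas(d,tcp,show=None):
    u,v=proj(d,tcp+[0,0,.02]);u0,v0=int(u)-50,max(0,int(v)-40)
    c=cv2.resize(d["image"][v0:v0+90,u0:u0+100],None,fx=5,fy=5,interpolation=cv2.INTER_CUBIC)
    S=cv2.cvtColor(c,cv2.COLOR_RGB2HSV)
    m=((c.min(2)>110)&(S[...,1]<70)).astype(np.uint8)
    n,l,s,_=cv2.connectedComponentsWithStats(m);k=np.zeros_like(m)
    # keep big parts near the gun
    for i in range(1,n):
        if s[i,4]>400: k[l==i]=1
    if show: cv2.imwrite(show,np.where(k[...,None]>0,c,c//3)[:,:,::-1])
    U=lambda p:(u0+(p[0]+.5)/5-.5,v0+(p[1]+.5)/5-.5)
    return k,U
def ony(d,uv,y):
    p,v=ray(d,uv);return p+v*(y-p[1])/v[1]
def run(d,tcp,show=None):
    k,U=meas(d,tcp,show);ys,xs=np.nonzero(k)
    # only points that lie within 110mm of the grip when cast to the far face
    far=tcp[1]-.022
    pts=np.array([ony(d,U(p),far)-tcp for p in zip(xs[::3],ys[::3])])
    ok=(np.hypot(pts[:,0],pts[:,2]-.02)<.1);P=pts[ok]
    th=np.radians(38);nrm=np.array([-np.sin(th),0,np.cos(th)])
    nose=np.array([-np.cos(th),0,-np.sin(th)])
    for _ in range(3):
        f=P[np.argmax(P@(nose+.9*nrm))];r=P[np.argmax(P@(-nose+.9*nrm))]
        D=f-r;a=np.arctan2(-D[2],-D[0]);nrm=np.array([-np.sin(a),0,np.cos(a)]);nose=np.array([-np.cos(a),0,-np.sin(a)])
    mid=(f+r)/2; c=mid-.022*nrm
    print("pitch",np.degrees(a),"len",np.linalg.norm(D),"front",f,"rear",r,"centre rel TCP",c)
if __name__=="__main__":
    for n,t in(("side4",[.5703,-.1685,.2119]),("side5",[.5694,-.1686,.2094])): run(load(n),np.array(t))
    from rig import manip
    st=manip.read_state();d=manip.snapshot("side");np.savez(sys.argv[1]+".npz",**d);print(st["time"],st["position"])
    run(d,st["position"],"pics/m.png")
E
python3 pitch2.py side9
```

```text
pitch 45.07550648897898 len 0.12983821523700723 front [-0.0658 -0.022  -0.0043] rear [ 0.0259 -0.022   0.0876] centre rel TCP [-0.0044 -0.022   0.0261]
pitch 44.007048502508184 len 0.14780726001639044 front [-0.0535 -0.022  -0.0172] rear [ 0.0528 -0.022   0.0854] centre rel TCP [ 0.0149 -0.022   0.0183]
20.25 [ 0.5197 -0.1018  0.1891]
pitch 41.25496013398101 len 0.14776797385001092 front [-0.0585 -0.022  -0.0142] rear [ 0.0526 -0.022   0.0833] centre rel TCP [ 0.0115 -0.022   0.018 ]
```

>>> send_rows(
  linear=[
    [-0.003,-0.005,0.005],
    [-0.009,-0.017,0.025],
    [-0.016,-0.03,0.055],
    [-0.02,-0.04,0.085],
    [-0.02,-0.04,0.11],
    [-0.02,-0.04,0.125],
    [-0.02,-0.04,0.134],
    [-0.02,-0.04,0.138],
  ],
  twist=[0,0,0,0,0,0,0,0],
)

```text
time: 20.97
position: [0.4943, -0.0604, 0.0441]
ee_rot: [-3.139, -0.028, 0.011]
wrist_force: [-1.6, 1.2, 1.8]
opening: 0.0424
```

>>> send_rows(
  linear=[
    [0,0,0.003],
    [0,0,0.006],
    [0.002,0,0.008],
    [0.004,0,0.01],
    [0.008,0,0.0115],
    [0.012,0,0.013],
    [0.015,0,0.014],
  ],
  twist=[0,0,0,0,0,0,0],
)

```text
time: 21.55
position: [0.5135, -0.0619, 0.0363]
ee_rot: [3.14, 0.028, 0.001]
wrist_force: [-6.3, 0.1, 8.0]
opening: 0.0426
```

>>> send_rows(
  linear=[
    [0,0,-0.01],
    [0,0,-0.03],
    [0,0,-0.06],
    [0,0,-0.09],
    [0,0,-0.12],
    [0,0,-0.14],
    [0,0,-0.15],
    [0,0,-0.15],
  ],
  twist=[0,0,0,0,0,0,0,0],
)

```text
time: 22.22
position: [0.5149, -0.0619, 0.1883]
ee_rot: [3.139, 0.028, 0.013]
wrist_force: [0.6, 0.3, -1.8]
opening: 0.0422
```

```bash
python3 pitch2.py side10|tail -2
```

```text
22.2167 [ 0.5149 -0.0619  0.1883]
pitch 32.90092854203608 len 0.1452617462363501 front [-0.0667 -0.022  -0.0029] rear [ 0.0553 -0.022   0.076 ] centre rel TCP [ 0.0063 -0.022   0.018 ]
```

Pitch is now about 33°, against 34.4° for the rack. Next I swing the nose round to the rack, up high and clear of everything.

>>> send_rows(
  linear=[
    [-0.004,-0.008,-0.01],
    [-0.01,-0.02,-0.025],
    [-0.02,-0.035,-0.045],
    [-0.03,-0.05,-0.06],
    [-0.035,-0.062,-0.065],
    [-0.04,-0.072,-0.065],
    [-0.04,-0.08,-0.065],
    [-0.04,-0.08,-0.065],
  ],
  twist=[-0.07,-0.17,-0.28,-0.39,-0.5,-0.62,-0.74,-0.85],
)

```text
time: 22.93
position: [0.47, 0.0193, 0.2465]
ee_rot: [-2.843, -1.33, 0.004]
wrist_force: [-0.4, 0.2, -0.6]
opening: 0.0426
```

>>> send_rows(
  linear=[
    [0,0,0],
    [0,0,0],
    [0,0,0],
    [0,0,0],
    [0,0,0],
    [0,0,0],
    [0,0,0],
    [0,0,0],
  ],
  twist=[-0.11,-0.22,-0.33,-0.44,-0.55,-0.66,-0.77,-0.88],
)

```text
time: 23.6
position: [0.4702, 0.0181, 0.2461]
ee_rot: [-2.008, -2.412, 0.003]
wrist_force: [0.3, -0.2, -2.7]
opening: 0.0428
```

>>> send_rows(
  linear=[
    [0,0,0],
    [0,0,0],
    [0,0,0],
    [0,0,0],
    [0,0,0],
    [0,0,0],
    [0,0,0],
    [0,0,0],
  ],
  twist=[-0.11,-0.22,-0.33,-0.44,-0.55,-0.66,-0.77,-0.88],
)

```text
time: 24.27
position: [0.4702, 0.0181, 0.2461]
ee_rot: [-0.789, -3.037, 0.001]
wrist_force: [-0.2, 0.7, -2.4]
opening: 0.0421
```

>>> send_rows(
  linear=[
    [0,0,0],
    [0,0,0],
    [0,0,0],
    [0,0,0],
    [0,0,0],
    [0,0,0],
    [0,0,0],
    [0,0,0],
  ],
  twist=[-0.11,-0.22,-0.33,-0.44,-0.54,-0.63,-0.7,-0.74],
)

```text
time: 24.93
position: [0.4702, 0.0181, 0.2461]
ee_rot: [0.359, -3.117, -0.002]
wrist_force: [0.2, -0.5, -2.3]
opening: 0.0425
```

```bash
python3 -c "
from h import *
go([.561,.1045,.163],193.3)"
```

```text
t 24.93 [0.4702 0.0181 0.2461] yaw -166.9 F [ 0.2032 -0.463  -2.2795] shift [-0.1084  0.0634  0.0828] twist -0.0029295759182369095
```

>>> send_rows(
  linear=[
    [-0.008,0.005,0.006],
    [-0.024,0.014,0.018],
    [-0.044,0.026,0.034],
    [-0.064,0.038,0.05],
    [-0.082,0.048,0.064],
    [-0.096,0.057,0.075],
    [-0.105,0.062,0.081],
    [-0.1085,0.0635,0.083],
  ],
  twist=[0,0,0,0,0,0,0,0],
)

```text
time: 25.6
position: [0.5615, 0.1057, 0.1614]
ee_rot: [0.354, -3.115, -0.001]
wrist_force: [-0.4, 0.2, -1.6]
opening: 0.0424
```

>>> send_rows(
  linear=[
    [0,0,0],
    [0,0,0],
  ],
  twist=[0,0],
)

```text
time: 25.77
position: [0.5621, 0.1042, 0.1649]
ee_rot: [0.354, -3.12, 0.0]
wrist_force: [-0.7, 0.1, -1.8]
opening: 0.0422
```

Run:
```python
from h import *
from rig import manip
go([.561,.1045,.163],193.3)
s=manip.snapshot("side");np.savez("side11.npz",**s);t=manip.snapshot("top");np.savez("top11.npz",**t)
u,v=map(int,proj(s,[.62,.115,.13]));print("side",u-50,v-50);a=cv2.resize(s["image"][v-50:v+50,u-50:u+50],(400,400),interpolation=cv2.INTER_CUBIC)
u,v=map(int,proj(t,[.62,.115,.13]));print("top",u-30,v-30);b=cv2.resize(t["image"][v-30:v+30,u-30:u+30],(400,400),interpolation=cv2.INTER_CUBIC)
cv2.imwrite("pics/v11.png",np.hstack([a,b])[:,:,::-1])
```

```text
t 25.77 [0.5621 0.1042 0.1649] yaw -167.1 F [-0.6997  0.1001 -1.8006] shift [0.001  0.0005 0.0019] twist -0.006240120612604501
side 202 175
top 214 161
```

View pics/v11.png

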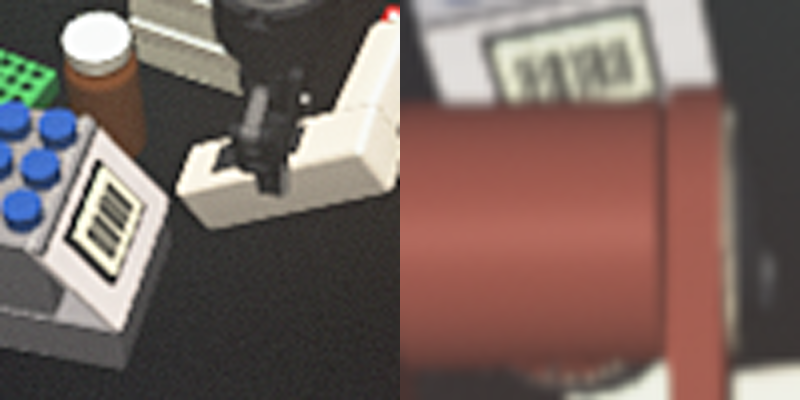

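View 11: on the left the gun faces the label from above. Its near lower edge runs from crop (207,228) to (385,192), and its near upper edge from (179,188) to (327,156). I'll cast these onto the near-side plane to check pitch and aim.

Run:
```python
from h import *
np.set_printoptions(precision=4,suppress=True)
d=load("side11");C=lambda u,v:(202+(u+.5)/4-.5,175+(v+.5)/4-.5)
tcp=np.array([.5621,.1042,.1649]);ps=np.radians(13);u=np.array([np.cos(ps),np.sin(ps),0]);n=np.array([-np.sin(ps),np.cos(ps),0])
L=np.array([.6855,.1339,.094])
def onp(uv):
    p,v=ray(d,uv);P=p+v*(((tcp-p)@n+.022)/(v@n));return np.array([(P-tcp)@u,P[2]-tcp[2]])
fb,rb,ft,rt=[onp(C(*c)) for c in((207,228),(385,192),(179,188),(327,156))]
for a,b,k in((fb,rb,"bot"),(ft,rt,"top")): print(k,a,b,np.linalg.norm(a-b),np.degrees(np.arctan2(b[1]-a[1],a[0]-b[0])))
print("front edge",np.linalg.norm(fb-ft),"centre of side face",(fb+rb+ft+rt)/4,"front mid",(fb+ft)/2)
print("label rel TCP (along,up,lateral)",(L-tcp)@u,L[2]-tcp[2],(L-tcp)@n,"label px",proj(d,L), C(105,222))
```

```text
bot [ 0.0485 -0.0279] [-0.0722  0.0443] 0.14068919574564606 30.912348762384994
top [0.0652 0.0095] [-0.035   0.0691] 0.11663359971954472 30.753260180273426
front edge 0.04095975991311782 centre of side face [0.0016 0.0237] front mid [ 0.0569 -0.0092]
label rel TCP (along,up,lateral) 0.12691831230851078 -0.07089999999999999 0.0011798308180885457 label px [229.4612 230.2683] (227.875, 230.125)
```

The two views and the bench-contact height bracket the barrel axis at about 19 mm above the TCP, with pitch about 32°. At this pose the beam therefore passes about 9 mm above the label's middle. I'll lower and hold, then repeat the hold 5 mm either side to cover the measurement spread.

>>> send_rows(
  linear=[
    [0,0.001,0.003],
    [0,0.001,0.007],
    [0,0.001,0.009],
    [0,0.001,0.009],
    [0,0.001,0.009],
    [0,0.001,0.009],
    [0,0.001,0.009],
    [0,0.001,0.009],
  ],
  twist=[0,0,0,0,0,0,0,0],
)

```text
time: 26.53
position: [0.5625, 0.1052, 0.1571]
ee_rot: [-0.355, 3.121, 0.0]
wrist_force: [0.9, -0.3, -2.1]
opening: 0.042
```

>>> send_rows(
  linear=[
    [0,0,0],
    [0,0,0],
    [0,0,0],
    [0,0,0],
    [0,0,0],
    [0,0,0],
    [0,0,0],
    [0,0,0],
  ],
  twist=[0,0,0,0,0,0,0,0],
)

```text
time: 27.2
position: [0.5624, 0.1052, 0.157]
ee_rot: [-0.355, 3.122, -0.0]
wrist_force: [0.3, 0.1, -1.6]
opening: 0.0422
```

>>> send_rows(
  linear=[
    [0,0,0],
    [0,0,0],
    [0,0,0],
    [0,0,0],
    [0,0,0],
    [0,0,0],
    [0,0,0],
    [0,0,0],
  ],
  twist=[0,0,0,0,0,0,0,0],
)

```text
time: 27.87
position: [0.5624, 0.1051, 0.157]
ee_rot: [0.355, -3.121, 0.0]
wrist_force: [0.0, -0.7, -1.9]
opening: 0.0422
```

>>> send_rows(
  linear=[
    [0,0,0.003],
    [0,0,0.005],
    [0,0,0.005],
    [0,0,0.005],
    [0,0,0.005],
    [0,0,0.005],
    [0,0,0.005],
    [0,0,0.005],
  ],
  twist=[0,0,0,0,0,0,0,0],
)

```text
time: 28.53
position: [0.5625, 0.1052, 0.1521]
ee_rot: [-0.355, 3.121, 0.0]
wrist_force: [-0.1, -0.3, -1.5]
opening: 0.0422
```

>>> send_rows(
  linear=[
    [0,0,0],
    [0,0,0],
    [0,0,0],
    [0,0,0],
    [0,0,0],
    [0,0,0],
    [0,0,0],
    [0,0,0],
  ],
  twist=[0,0,0,0,0,0,0,0],
)

```text
time: 29.2
position: [0.5624, 0.1052, 0.152]
ee_rot: [0.355, -3.121, -0.0]
wrist_force: [-0.3, -0.9, -2.6]
opening: 0.0425
```

>>> send_rows(
  linear=[
    [0,0,-0.005],
    [0,0,-0.009],
    [0,0,-0.01],
    [0,0,-0.01],
    [0,0,-0.01],
    [0,0,-0.01],
    [0,0,-0.01],
    [0,0,-0.01],
  ],
  twist=[0,0,0,0,0,0,0,0],
)

```text
time: 29.87
position: [0.5623, 0.1052, 0.1617]
ee_rot: [0.355, -3.121, -0.0]
wrist_force: [-1.2, -0.1, -1.6]
opening: 0.0423
```

>>> send_rows(
  linear=[
    [0,0,0],
    [0,0,0],
    [0,0,0],
    [0,0,0],
    [0,0,0],
    [0,0,0],
    [0,0,0],
    [0,0,0],
  ],
  twist=[0,0,0,0,0,0,0,0],
)

```text
time: 30.53
position: [0.5624, 0.1052, 0.162]
ee_rot: [0.355, -3.122, -0.0]
wrist_force: [-0.6, -0.9, -2.2]
opening: 0.042
```

```bash
python3 -c "
from h import *
go([.47,0,.2],181)"
```

```text
t 30.53 [0.5624 0.1052 0.162 ] yaw -167.0 F [-0.6071 -0.9385 -2.2035] shift [ 0.1136 -0.0818 -0.038 ] twist 0.20877015645647434
```

The rack holds are done, all still with no drift. Now I ease the pitch from about 32° towards 20° with another nose press on the empty bench, nose pointing +x this time.

>>> send_rows(
  linear=[
    [0.01,-0.006,0],
    [0.03,-0.02,0],
    [0.052,-0.036,0.005],
    [0.07,-0.05,0.02],
    [0.082,-0.06,0.04],
    [0.088,-0.065,0.06],
    [0.089,-0.067,0.08],
    [0.089,-0.067,0.095],
  ],
  twist=[0.02,0.06,0.1,0.14,0.18,0.21,0.216,0.216],
)

```text
time: 31.2
position: [0.489, 0.0189, 0.0653]
ee_rot: [0.012, -3.14, 0.0]
wrist_force: [0.2, 0.3, -3.4]
opening: 0.0423
```

>>> send_rows(
  linear=[
    [0,0,0.01],
    [0,0,0.018],
    [0,0,0.023],
    [0,0,0.026],
    [0,0,0.026],
  ],
  twist=[0,0,0,0,0],
)

```text
time: 31.62
position: [0.4908, 0.02, 0.0409]
ee_rot: [0.016, -3.141, 0.0]
wrist_force: [-0.2, 0.8, -3.0]
opening: 0.0426
```

```bash
python3 -c "
from h import *
go([.47,0.02,.0363],180.6)"
```

```text
t 31.62 [0.4908 0.02   0.0409] yaw -179.4 F [-0.2298  0.7526 -3.0017] shift [0.0208 0.0002 0.0046] twist -9.415106065153406e-05
```

>>> send_rows(
  linear=[
    [0,0,0.003],
    [0.001,0,0.006],
    [0.003,0,0.009],
    [0.007,0,0.012],
    [0.012,0,0.015],
    [0.016,0,0.0175],
    [0.02,0,0.019],
    [0.022,0,0.02],
  ],
  twist=[0,0,0,0,0,0,0,0],
)

```text
time: 32.28
position: [0.4741, 0.0192, 0.025]
ee_rot: [-0.016, 3.128, -0.002]
wrist_force: [5.1, 0.9, 6.9]
opening: 0.0426
```

```bash
cat > pb.py <<'E'
# nose +x orientation: pitch from near (+y) lower edge in the side view
from h import *
from rig import manip
import sys
np.set_printoptions(precision=4,suppress=True)
st=manip.read_state();d=manip.snapshot("side");np.savez(sys.argv[1]+".npz",**d)
tcp=st["position"];print("t %.2f"%st["time"],tcp,"yaw %.1f"%yaw(st),"F",st["wrist_force"])
p0,_=ray(d,(0,0))
def onp(uv):
    p,v=ray(d,uv);P=p+v*((tcp[1]+.022-p[1])/v[1]);return P[0]-tcp[0],P[2]-tcp[2]
u,v=proj(d,tcp+[0,.022,.02]);u0,v0=int(u)-40,int(v)-40
c=cv2.GaussianBlur(cv2.resize(d["image"][v0:v0+80,u0:u0+80],None,fx=5,fy=5,interpolation=cv2.INTER_CUBIC),(0,0),1.5)
m=(c.min(2)>90)
X=[]
for k in range(0,400,3):
    r=np.where(m[:,k])[0]
    if len(r): X.append(onp((u0+(k+.5)/5-.5,v0+(r[-1]+.5)/5-.5)))
X=np.array(X);X=X[np.argsort(X[:,0])];print(X[::6].T)
a,b=float(sys.argv[2]),float(sys.argv[3]);k=(X[:,0]>a)&(X[:,0]<b);q=np.polyfit(X[k,0],X[k,1],1);print("pitch",-np.degrees(np.arctan(q[0])),"lower edge at TCP",q[1],"rms",np.std(np.polyval(q,X[k,0])-X[k,1]),k.sum())
E
python3 pb.py side12 -.05 .035
```

```text
t 32.28 [0.4741 0.0192 0.025 ] yaw -179.4 F [5.1286 0.928  6.9318]
[[-0.1026 -0.0952 -0.0876 -0.0823 -0.0741 -0.0636 -0.0529 -0.0422 -0.0313
  -0.0204 -0.0093  0.0019  0.0132  0.0246  0.0361  0.0478  0.0595  0.0713]
 [ 0.1697  0.146   0.1198  0.0634  0.0341  0.0295  0.0258  0.0211  0.0173
   0.0125  0.0087  0.0038  0.0008 -0.0041 -0.0082 -0.0132 -0.0173  0.0069]]
pitch 20.981579389799727 lower edge at TCP 0.005113745208691191 rms 0.0004707380358227516 46
```

Pitch reads 21° while in contact. The contact also shows that the fitted edge reads about 6.5 mm high, which agrees with the axis I used at the rack. Next I lift and go to the store label.

>>> send_rows(
  linear=[
    [0,0,-0.008],
    [0,0,-0.03],
    [0,-0.01,-0.06],
    [-0.004,-0.03,-0.09],
    [-0.01,-0.055,-0.115],
    [-0.018,-0.085,-0.125],
    [-0.026,-0.115,-0.125],
    [-0.033,-0.14,-0.125],
  ],
  twist=[0,0,0,0,0,0,0,0],
)

```text
time: 33.0
position: [0.5038, -0.1219, 0.1479]
ee_rot: [-0.016, 3.14, -0.002]
wrist_force: [-0.6, -0.4, -1.2]
opening: 0.0425
```

>>> send_rows(
  linear=[
    [-0.003,-0.015,0],
    [-0.004,-0.022,0],
    [-0.005,-0.024,0],
    [-0.005,-0.024,0],
  ],
  twist=[0,0,0,0],
)

```text
time: 33.33
position: [0.5079, -0.1433, 0.1454]
ee_rot: [0.016, -3.14, -0.002]
wrist_force: [-0.9, -1.3, -2.6]
opening: 0.0424
```

```bash
python3 pb.py side13 -.05 .035; python3 -c "
from h import *
go([.5123,-.1446,.133],180.6)"
```

```text
t 33.33 [ 0.5079 -0.1433  0.1454] yaw -179.4 F [-0.8662 -1.3361 -2.5825]
[[-0.112  -0.102  -0.0866 -0.0812 -0.0726 -0.0622 -0.0517 -0.0411 -0.0304
  -0.0196 -0.0086  0.0025  0.0136  0.0227  0.0328  0.0436  0.0557  0.0684
   0.0812  0.094   0.1069  0.1195  0.132 ]
 [ 0.0616  0.0579  0.099   0.0549  0.0346  0.0299  0.026   0.0212  0.0164
   0.0116  0.0067  0.0025 -0.0025 -0.0519 -0.0953 -0.1362 -0.1501 -0.1517
  -0.1523 -0.1529 -0.1545 -0.0132 -0.052 ]]
pitch 48.12026536457069 lower edge at TCP -0.013551257341615195 rms 0.020239365633911165 49
t 33.38 [ 0.5079 -0.1428  0.1454] yaw -179.4 F [-0.0614  0.5587 -1.9179] shift [-0.0044 -0.0018  0.0124] twist 0.0003578145404793051
```

Using only the clean part of the edge, the pitch is 23°, against 20° for the label. The aim puts the TCP at (0.514, -0.1446, 0.1396). I'll hold there, then 5 mm either side.

>>> send_rows(
  linear=[
    [-0.002,-0.001,0.002],
    [-0.005,-0.002,0.005],
    [-0.0065,-0.002,0.006],
    [-0.0065,-0.002,0.006],
    [-0.0065,-0.002,0.006],
    [-0.0065,-0.002,0.006],
    [-0.0065,-0.002,0.006],
    [-0.0065,-0.002,0.006],
  ],
  twist=[0,0,0,0,0,0,0,0],
)

```text
time: 34.05
position: [0.5149, -0.1459, 0.1401]
ee_rot: [-0.016, 3.141, -0.0]
wrist_force: [0.1, -0.1, -1.8]
opening: 0.0422
```

>>> send_rows(
  linear=[
    [0,0,0],
    [0,0,0],
    [0,0,0],
    [0,0,0],
    [0,0,0],
    [0,0,0],
    [0,0,0],
    [0,0,0],
  ],
  twist=[0,0,0,0,0,0,0,0],
)

```text
time: 34.72
position: [0.5149, -0.1459, 0.14]
ee_rot: [-0.016, 3.142, -0.0]
wrist_force: [0.3, 0.3, -1.7]
opening: 0.0423
```

>>> send_rows(
  linear=[
    [0,0,0],
    [0,0,0],
    [0,0,0],
    [0,0,0],
    [0,0,0],
    [0,0,0],
    [0,0,0],
    [0,0,0],
  ],
  twist=[0,0,0,0,0,0,0,0],
)

```text
time: 35.38
position: [0.5149, -0.1459, 0.1399]
ee_rot: [0.016, -3.142, 0.0]
wrist_force: [-0.5, 0.7, -2.6]
opening: 0.0426
```

>>> send_rows(
  linear=[
    [0,0,0.003],
    [0,0,0.005],
    [0,0,0.005],
    [0,0,0.005],
    [0,0,0.005],
    [0,0,0.005],
    [0,0,0.005],
    [0,0,0.005],
  ],
  twist=[0,0,0,0,0,0,0,0],
)

```text
time: 36.05
position: [0.5149, -0.1459, 0.1351]
ee_rot: [-0.016, 3.141, -0.0]
wrist_force: [-1.0, 0.7, -1.5]
opening: 0.0421
```

>>> send_rows(
  linear=[
    [0,0,0],
    [0,0,0],
    [0,0,0],
    [0,0,0],
    [0,0,0],
    [0,0,0],
    [0,0,0],
    [0,0,0],
  ],
  twist=[0,0,0,0,0,0,0,0],
)

```text
time: 36.72
position: [0.5149, -0.1459, 0.135]
ee_rot: [-0.016, 3.142, -0.0]
wrist_force: [-0.5, -0.0, -1.7]
opening: 0.0428
```

>>> send_rows(
  linear=[
    [0,0,-0.005],
    [0,0,-0.009],
    [0,0,-0.01],
    [0,0,-0.01],
    [0,0,-0.01],
    [0,0,-0.01],
    [0,0,-0.01],
    [0,0,-0.01],
  ],
  twist=[0,0,0,0,0,0,0,0],
)

```text
time: 37.38
position: [0.5148, -0.1458, 0.1447]
ee_rot: [0.016, -3.141, -0.0]
wrist_force: [0.5, -0.8, -0.7]
opening: 0.0424
```

>>> send_rows(
  linear=[
    [0,0,0],
    [0,0,0],
    [0,0,0],
    [0,0,0],
    [0,0,0],
    [0,0,0],
    [0,0,0],
    [0,0,0],
  ],
  twist=[0,0,0,0,0,0,0,0],
)

```text
time: 38.05
position: [0.5149, -0.1459, 0.145]
ee_rot: [-0.016, 3.142, -0.0]
wrist_force: [-0.4, 0.3, -1.5]
opening: 0.042
```

Run:
```python
from h import *
go([.45,.20,.25],100)
t=load("top5")
m=cv2.cvtColor(t["image"],cv2.COLOR_RGB2HSV);m=(m[...,1]<25)&(m[...,2]>120)&(m[...,2]<185)
for k in blobs(m,4000):
    r=cv2.minAreaRect(k);b=cv2.boxPoints(r);P=np.array([onz(t,p,.018) for p in b]);print(r,P[:,:2],P.mean(0),[np.linalg.norm(P[i]-P[i-1]) for i in range(4)])
```

```text
t 38.05 [ 0.5149 -0.1459  0.145 ] yaw -179.4 F [-0.3959  0.2778 -1.4536] shift [ 0.0614  0.3465 -0.105 ] twist 1.406462981299459
((159.61541748046875, 243.923095703125), (68.21910095214844, 79.38223266601562), 82.87498474121094) [[0.5521 0.5225]
 [0.5902 0.2786]
 [0.382  0.2418]
 [0.3452 0.4814]] [0.4674 0.3811 0.018 ] [np.float64(0.21094434925913422), np.float64(0.2468338209362812), np.float64(0.21135867350933787), np.float64(0.2424144387422238)]
```

The store holds are done. Now I go over to the large tray: translate high, turn so the barrel lies along the tray's y (tool yaw 99.5°), then lower.

>>> send_rows(
  linear=[
    [0.01,0.004,-0.01],
    [0.02,0.015,-0.03],
    [0.025,0.035,-0.055],
    [0.025,0.062,-0.08],
    [0.025,0.094,-0.1],
    [0.025,0.127,-0.105],
    [0.025,0.16,-0.105],
    [0.025,0.195,-0.105],
  ],
  twist=[0,0,0,0,0,0,0,0],
)

```text
time: 38.72
position: [0.4882, 0.0501, 0.2514]
ee_rot: [-0.015, 3.139, -0.0]
wrist_force: [0.2, 0.4, -2.8]
opening: 0.0424
```

>>> send_rows(
  linear=[
    [0,0.036,0],
    [0,0.074,0],
    [0,0.112,0],
    [0,0.15,0],
    [0,0.19,0],
    [-0.003,0.23,0],
    [-0.006,0.265,0],
    [-0.008,0.29,0],
  ],
  twist=[0,0,0,0,0,0,0.04,0.1],
)

```text
time: 39.38
position: [0.4924, 0.342, 0.2498]
ee_rot: [-0.141, -3.138, -0.001]
wrist_force: [0.7, -0.9, -2.0]
opening: 0.0422
```

>>> send_rows(
  linear=[
    [0,0.015,0],
    [0,0.022,0],
    [0,0.025,0],
    [0,0.025,0],
    [0,0.025,0],
    [0,0.025,0],
    [0,0.025,0],
    [0,0.025,0],
  ],
  twist=[0.1,0.2,0.3,0.41,0.52,0.63,0.74,0.85],
)

```text
time: 40.05
position: [0.4951, 0.3639, 0.2498]
ee_rot: [-1.43, -2.797, 0.0]
wrist_force: [-0.6, 0.0, -2.0]
opening: 0.0425
```

>>> send_rows(
  linear=[
    [0,0,0],
    [0,0,0],
    [0,0,0],
    [0,0,0],
    [0,0,0],
    [0,0,0],
  ],
  twist=[0.1,0.2,0.3,0.39,0.44,0.465],
)

```text
time: 40.55
position: [0.4952, 0.3638, 0.2498]
ee_rot: [-2.032, -2.396, 0.0]
wrist_force: [0.0, 0.6, -2.8]
opening: 0.0423
```

```bash
python3 -c "
from h import *
go([.492,.368,.045],99.5)"
```

```text
t 40.55 [0.4952 0.3638 0.2498] yaw 99.4 F [ 0.0089  0.6035 -2.7843] shift [ 0.0046 -0.0024  0.2048] twist -0.0015935194013076742
```

>>> send_rows(
  linear=[
    [0.001,0,0.01],
    [0.003,-0.001,0.035],
    [0.0045,-0.002,0.07],
    [0.0045,-0.0025,0.105],
    [0.0045,-0.0025,0.14],
    [0.0045,-0.0025,0.17],
    [0.0045,-0.0025,0.19],
    [0.0045,-0.0025,0.203],
  ],
  twist=[0,0,0,0,0,0,0,0],
)

```text
time: 41.22
position: [0.4895, 0.3665, 0.0424]
ee_rot: [-2.027, -2.397, 0.009]
wrist_force: [0.3, -1.3, -1.8]
opening: 0.0425
```

>>> send_rows(
  linear=[
    [0,0,0.003],
    [0,0,0.007],
    [0.001,0,0.01],
    [0.003,0,0.014],
    [0.005,0,0.018],
    [0.007,0,0.022],
    [0.009,0,0.026],
    [0.011,0,0.029],
  ],
  twist=[0,0,0,0,0,0,0,0],
)

```text
time: 41.88
position: [0.4922, 0.3821, 0.0228]
ee_rot: [-2.03, -2.397, -0.011]
wrist_force: [-3.6, 4.4, 10.5]
opening: 0.0426
```

```bash
python3 -c "
from h import *
go([.490,.380,.006],99.5)"
```

```text
t 41.88 [0.4922 0.3821 0.0228] yaw 99.5 F [-3.5766  4.4438 10.4701] shift [-0.0018 -0.0026  0.0168] twist -0.00014055068833068333
```

>>> send_rows(
  linear=[
    [0.001,0,0.002],
    [0.002,0,0.004],
    [0.004,0,0.006],
    [0.005,0,0.008],
    [0.006,0,0.01],
    [0.006,0,0.012],
  ],
  twist=[0,0,0,0,0,0],
)

```text
time: 42.38
position: [0.4923, 0.389, 0.0116]
ee_rot: [2.029, 2.398, 0.016]
wrist_force: [-3.2, 8.4, 13.0]
opening: 0.0427
```

```bash
python3 -c "
from h import *
go([.490,.380,.006],99.5)"
```

```text
t 42.38 [0.4923 0.389  0.0116] yaw 99.5 F [-3.2139  8.4237 12.9751] shift [-0.0085 -0.0038  0.0055] twist 0.00033023942085546427
```

>>> send_rows(
  linear=[
    [0.001,0,0.0015],
    [0.001,0,0.003],
    [0.001,0,0.0045],
    [0.001,0,0.006],
  ],
  twist=[0,0,0,0],
)

```text
time: 42.72
position: [0.4926, 0.3902, 0.0059]
ee_rot: [2.028, 2.398, 0.018]
wrist_force: [-2.2, 7.4, 11.1]
opening: 0.0425
```

Run:
```python
from h import *
from rig import manip
go([.490,.380,.006],99.5)
s=manip.snapshot("side");np.savez("side14.npz",**s)
cv2.imwrite("pics/v12a.png",cv2.resize(s["image"][270:410,180:340],None,fx=4,fy=4,interpolation=cv2.INTER_CUBIC)[:,:,::-1])
```

```text
t 42.72 [0.4926 0.3902 0.0059] yaw 99.5 F [-2.1595  7.4058 11.0676] shift [-0.0096 -0.0043 -0.0002] twist 0.0006202076928839115
```

>>> send_rows(
  linear=[
    [0,0,0.001],
    [0,0,0.002],
    [0,0,0.002],
  ],
  twist=[0,0,0],
)

```text
time: 43.02
position: [0.4927, 0.39, 0.0039]
ee_rot: [2.028, 2.397, 0.017]
wrist_force: [-1.7, 6.2, 12.0]
opening: 0.0422
```

>>> send_rows(
  linear=[
    [0,0,0.001],
    [0,0,0.0015],
    [0,0,0.0015],
  ],
  twist=[0,0,0],
)

```text
time: 43.27
position: [0.4927, 0.3902, 0.003]
ee_rot: [2.029, 2.397, 0.018]
wrist_force: [-2.6, 6.0, 14.7]
opening: 0.0421
```

>>> send_rows(
  linear=[
    [-0.001,0,-0.0015],
    [-0.002,0,-0.003],
    [-0.002,0,-0.0035],
  ],
  twist=[0,0,0],
)

```text
time: 43.52
position: [0.4917, 0.3856, 0.0031]
ee_rot: [2.027, 2.397, 0.01]
wrist_force: [1.7, 4.1, 6.1]
opening: 0.0422
```

>>> send_rows(
  linear=[
    [0,0,0],
    [0,0,0],
    [0,0,0],
    [0,0,0],
    [0,0,0],
    [0,0,0],
  ],
  twist=[0,0,0,0,0,0],
  claw=-0.5,
)

```text
time: 44.02
position: [0.4889, 0.3832, -0.0007]
ee_rot: [-2.03, -2.397, 0.002]
wrist_force: [-0.8, -0.1, -0.4]
opening: 0.0642
```

>>> send_rows(
  linear=[
    [0,0,-0.005],
    [0,0,-0.015],
    [0,0,-0.035],
    [0,0,-0.065],
    [0,0,-0.1],
    [0,0,-0.135],
    [0,0,-0.16],
    [0,0,-0.175],
  ],
  twist=[0,0,0,0,0,0,0,0],
)

```text
time: 44.68
position: [0.4911, 0.3848, 0.1809]
ee_rot: [2.028, 2.396, 0.011]
wrist_force: [0.8, 0.3, -0.0]
opening: 0.0638
```

>>> send_rows(
  linear=[
    [0.02,0,-0.02],
    [0.05,0,-0.04],
    [0.08,0,-0.05],
    [0.08,0,-0.05],
  ],
  twist=[0,0,0,0],
)

```text
time: 45.02
position: [0.4758, 0.4672, 0.2288]
ee_rot: [-2.025, -2.401, -0.01]
wrist_force: [0.1, -0.8, 1.4]
opening: 0.064
```

Run:
```python
from h import *
from rig import manip
go([.490,.380,.006],99.5)
s=manip.snapshot("side");np.savez("side15.npz",**s);t=manip.snapshot("top");np.savez("top15.npz",**t)
a=cv2.resize(s["image"][100:400,150:450],(400,400));b=cv2.resize(t["image"][110:310,110:450],(400,236),interpolation=cv2.INTER_CUBIC)
st,w=wrist("w15");c=cv2.resize(w["image"],(219,164))
o=np.zeros((400,800,3),np.uint8);o[:,:400]=a;o[:236,400:]=b;o[236:400,400:619]=c
cv2.imwrite("pics/v12.png",o[:,:,::-1])
```

```text
t 45.02 [0.4758 0.4672 0.2288] yaw 99.7 F [ 0.0604 -0.8433  1.3776] shift [-0.0894 -0.0018  0.2223] twist 0.0038363616867534245
```

View pics/v12.png

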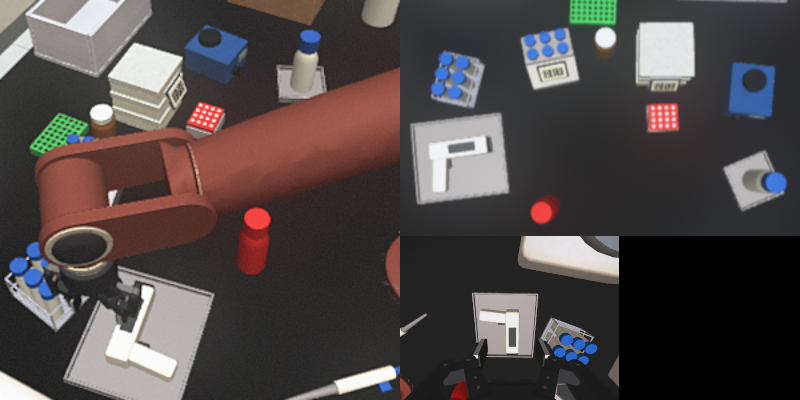

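View 12 shows:
- The scanner flat and fully inside the large tray, with the arm clear of it.
- The bottle upright in the small tray.
- The tipbox, jar, tubes, mixer and red bottle still standing.

I'll run a numeric check against the first picture, then hand in.

Run:
```python
from h import *
from rig import manip
np.set_printoptions(precision=4,suppress=True)
a,b=load("top0"),load("top15")
for nm,(u,v),z in(("tipbox",(333,209),.047),("jar",(285,142),.12),("tubes",(158,175),.1),("mixer",(409,185),.09),("red",(231,289),.16)):
    A=cv2.cvtColor(a["image"][v-22:v+23,u-22:u+23],cv2.COLOR_RGB2GRAY).astype(np.float32);B=cv2.cvtColor(b["image"][v-22:v+23,u-22:u+23],cv2.COLOR_RGB2GRAY).astype(np.float32)
    print(nm,"shift px",np.round(cv2.phaseCorrelate(A,B)[0],2))
w=load("w15");H,S,V=cv2.split(cv2.cvtColor(b["image"],cv2.COLOR_RGB2HSV))
for k in blobs((H>100)&(H<130)&(S>150)&(V>70),150):
    r=cv2.minAreaRect(k);print("blue",np.round(r[0]),onz(b,r[0],.165)[:2])
m=(S<40)&(V>200);m[:, :115]=0;m[:,205:]=0;m[:205]=0;m[285:]=0
for k in blobs(m,200):
    P=np.array([onz(b,p,.049)[:2] for p in cv2.boxPoints(cv2.minAreaRect(k))]);print("scanner box",P)
print(manip.read_state()["time"]);print(manip.close_job())
```

```text
tipbox shift px [0.48 0.47]
jar shift px [0.52 0.47]
tubes shift px [0.5  0.48]
mixer shift px [0.47 0.46]
red shift px [0.5  0.58]
blue [429. 264.] [ 0.4334 -0.3937]
blue [409. 186.] [ 0.6461 -0.3408]
scanner box [[0.5006 0.4607]
 [0.529  0.3086]
 [0.4042 0.2822]
 [0.3764 0.4326]]
45.1667
the job is handed in; nothing more can be done
None
```

I handed the job in at about 45 s of the allowed 67 s: the bottle was moved, both labels were scanned in the order asked, and the scanner was laid flat and released. No verdict is reported, so whether the scans counted is unknown.

- **Bottle:** it stands upright in the small tray, about 2 mm from the tray's centre by camera.
- **Tilting the gun:** the moves only allow a tool that points straight down. I turned the gun nose-down in the fingers by pressing its rear on the edge of the fixed freezer stack, then trimmed the angle by pressing its nose on the bare bench. The highest wrist force I read was about 28 N.
- **Scans:** the gun pointed from about 80 mm at each label. I held it still for over a second, then for about another second 5 mm higher and 5 mm lower.

| Label | Label slope | Gun pitch |
|---|---|---|
| Rack | 34° | 31–33° |
| Store | 20° | about 23° |

- **Scanner:** it was pressed flat in the large tray, released and cleared. The final pictures show it lying inside the walls.
- **Bystanders:** the tipbox, jar, tubes, mixer and red bottle all shifted by the same 0.5 pixel between the first and last pictures. That is an offset of the comparison, so none of them moved.

**Checks that disagreed:** two camera estimates of the barrel's axis differed by about 13 mm. I used the bench-contact height to settle between them, and the aim is good to about 5 mm vertically. The second press on the box edge overshot to about 43° and was corrected before any scan.

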